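Put the finished cabinet parts up to dry

TASK

Put the freshly finished parts up to dry: bring every turned foot by its hanger to the open mouth of the bay's rail, slide it in so that it hangs freely from the rail well inside the bay, and when all feet that are there are in, push the gate shut until it snaps home on its catch. Lay every dark panel flat on the sloped board, lengthwise up the slope and square, with its lower end right up against the cleat, side by side. Leave the pencil, stick, sanding block, tape, jar, bottle and brush where they are.

Things in the scene. Friction and masses are not known exactly. Their poses are not given: they have to be found in the camera images.
- foot1_grip (a point): middle of the black grip sleeve on a turned furniture foot with a hanger in its top; round about its own z (up). From the underside up: wooden body 48 across, z 0-55; steel stem 6 across, 55-85; steel disc 26 across, 85-90; sleeve 14 across, 90-126. This point is 108 above the underside. 140 g. Starts upright on the table. Three or four are present.
- foot2_grip (a point): middle of the black grip sleeve on a turned furniture foot with a hanger in its top; round about its own z (up). From the underside up: wooden body 48 across, z 0-55; steel stem 6 across, 55-85; steel disc 26 across, 85-90; sleeve 14 across, 90-126. This point is 108 above the underside. 140 g. Starts upright on the table. Three or four are present.
- foot3_grip (a point): middle of the black grip sleeve on a turned furniture foot with a hanger in its top; round about its own z (up). From the underside up: wooden body 48 across, z 0-55; steel stem 6 across, 55-85; steel disc 26 across, 85-90; sleeve 14 across, 90-126. This point is 108 above the underside. 140 g. Starts upright on the table. Three or four are present.
- foot4_grip (a point): middle of the black grip sleeve on a turned furniture foot with a hanger in its top; round about its own z (up). From the underside up: wooden body 48 across, z 0-55; steel stem 6 across, 55-85; steel disc 26 across, 85-90; sleeve 14 across, 90-126. This point is 108 above the underside. 140 g. Starts upright on the table. Three or four are present.
- panel1_center (a point): centre of a dark wooden panel, 90 long (own x) x 40 wide (own y) x 16 thick (own z), about 45 g; starts flat on the table. Two or three are present.
- panel2_center (a point): centre of a dark wooden panel, 90 long (own x) x 40 wide (own y) x 16 thick (own z), about 45 g; starts flat on the table. Two or three are present.
- panel3_center (a point): centre of a dark wooden panel, 90 long (own x) x 40 wide (own y) x 16 thick (own z), about 45 g; starts flat on the table. Two or three are present.
- bay: fixed drying bay with a level hanging rail along its own +y. Origin on the table under the rail's open mouth; z up. Lips with a slot between, on posts at x = +-39, y = 45 and 215. A foot hangs by its disc on the lips, stem in the slot, body below, underside 15 above the table, sleeve above. The body cannot pass the slot: feet enter only at the mouth, from y below 0. Four fit, 48 apart.
- rail_mouth (a point): where the rail's straight slot begins: bay x = 0, y = 30, z = 100 (upper side of the two aluminium lips). The lips are 6 thick and reach out to x = +-35; the slot is 12 wide. In front of here, y = 30 down to 7, it flares to about 20 wide. A hanging foot's grip point is 23 above this height.
- rail_end (a point): closed end of the rail: bay x = 0, y = 225, z = 100, on the face of the stop plate (no higher than the lips) that the wooden bodies come up against.
- gate_hinge (a point): on the gate's vertical hinge axis: bay x = -85, y = 0, z = 65, with the bay's axes. At gate angle a the gate reaches from here along (cos a, -sin a) in the bay's x, y, 163 long. Its hinge post (x = -90) and catch post (x = 105) are 118 high.
- gate (a joint): angle of the plywood gate: 0 = shut across the mouth; grows as it swings out to the bay's -y. Starts at 1.4 to 1.7 and stays where left. Upright panel 10 thick, z 17 to 112. To shut it push its outer face (towards -y when shut). A sprung ball at its free end resists between about 0.09 and 0.04 (about 6 N at the free end); past that it snaps to 0 and holds.
- rampboard: fixed white sloped board, its low side away from the robot, 240 wide (own y), rising along own +x at 0.33 rad (19 degrees) to x = 130; own z is its normal. Origin on the sloped surface, mid width, at the uphill face of the dark cleat, 35 above the table. The cleat runs the whole width, x = -14 to 0, 12 high. A panel against it has its centre at x = 45, z = 8. Set higher up, a panel may stay there until pushed down.
- pencil: red round pencil, 108 long, 8 thick, lying; bystander, not to be disturbed.
- dowel: square light wooden stick 100 x 14 x 14, lying; bystander, not to be disturbed.
- sandblock: cork sanding block 65 x 34 x 28; bystander, not to be disturbed.
- tape: cardboard tape ring 64 across, 24 high, lying flat; bystander, not to be disturbed.
- jar: amber jar 64 across, 75 high; bystander, not to be disturbed.
- glue: white bottle 50 across, 120 high; bystander, not to be disturbed.
- brush: brush lying on the table, about 200 long; bystander, not to be disturbed.
Things that resemble listed ones, but are neither listed nor needed, are in the scene too. What is shaped like the part that bears panel3_center but pink or turquoise is not meant.

How it is judged:
By the outcome, as a careful person would: the job done as asked, in the order asked, and still so for the second after the job is handed in, with the robot touching nothing.
Of foot1, foot2, foot3, foot4 only 3 to 4 are there at a start; the rules pass over those that are not, and their reading is None.
Of panel1, panel2, panel3 only 2 to 3 are there at a start; the rules pass over those that are not, and their reading is None.
At some moment in a run one of panel1, panel2, panel3 may be knocked a few centimetres aside while the robot is not near it.
It also fails if it takes over 210 s, if anything falls off the work surface, if the arm or the gripper's body presses on something with over 40 N, if the wrist force passes 120 N, or if a joint passes its speed limit or range.

ROBOT

A 7-joint arm with a two-finger parallel gripper is mounted at the origin on the work surface. World frame = base frame: x ahead of the robot, y to its left, z up, the work surface at z = 0. Lengths are in m, angles in rad, forces in N, time in s.
With the tool pointing down it reaches from about 0.4 to 0.85 m from the base axis. Payload 10.4 kg.
Tool frame: the origin (TCP) lies between the finger pads; the fingertips stand tcp_to_tips ahead of it and the grasp point (between the pads) lies 8 mm behind it (tcp_to_tips is the distance from the TCP to the fingertips, in m); z points along the fingers, y is the line along which they close (so a half turn about z gives the same grasp; the last joint's range is limited). The gripper opens to 85 mm and grips with 20 to 120 N. Pads are 22 mm wide; open, the fingers measure 114 mm over their backs; the gripper's body (76 mm by 85 mm) begins 54 mm behind the grasp point. The pads swing forward as they close: fully open they stand 13 mm farther back than shut.
Start: joints at [1.255, 0.332, -0.065, 1.46, 0.022, 1.35, -0.088], TCP at [0.18, -0.598, 0.242] pointing down, gripper open.
Joint ranges: [-2.6, 2.6], [-0.5, 2.12], [-1.47, 1.34], [0.16, 2.42], [-1.27, 4.41], [0.06, 2.06], [-2.6, 2.6]. Speed limits (rad/s): [2.22, 2.22, 2.79, 2.79, 3.14, 3.14, 3.14].

INTERFACE

Orientations are given as a unit quaternion [x, y, z, w].
In Python, from workcell import * gives the robot as it stands.
- The arm moves only by the tool apply_moves, never from a script. Its argument "rows" is a list of rows, each an object of numbers: "x", "y", "z": the shift along the tool's x, y, z in mm; "ax", "ay", "az": the turn, a rotation vector about the tool's x, y, z in degrees; "gripper": the closure, from 0 (fully open) to 1 (shut). A call has 1 to 5 rows; each row shifts and turns the commanded pose from where the row before left it, along the tool's axes as they then stand; what a row does not reach is not made up. A row lasts 1/12 s, in which the tool goes at most 41.7 mm and 7.16 degrees, less where a joint would pass 70% of its speed; a pose out of reach is approached as far as the arm can. A call with a gripper value outside its range is refused whole. The fingers move at their own pace and stop on an object; "newtons" is the grip in N (left out, the last holds). Time passes only in rows, so rows that do not move let the fingers close. It gives the time, the measured TCP pose, the force, the opening and the grip force at its end, in the units of the state.
- get_obs(): the state, without advancing time (a new reading comes with each control period).
- camera(name): name is "scene" or "top" or "wrist"; returns a dict with "color" (480x640x3 uint8, red, green, blue), "fov_y" (degrees; the focal length in pixels is half the picture's height over the tangent of half this angle, whatever the lens; pixels are square), "cx", "cy" (the principal point, pixels), "rvec" (rotation vector, rad) and "tvec" (3), from world to camera coordinates, as OpenCV has them. Camera axes: x right, y down, z forward; pixel columns grow to the right and rows downward; lengths in m; the calibration is good to about 2 mm. A picture is of the moment at which its call begins. There is no depth.
- hand_in(): hands the job in; it is judged then, once.
The state is a dict: "clock": time; "joint_pos": joint angles; "joint_velocities": joint speeds; "tau": joint torques, N m; "position": TCP position; "ee_rot": TCP orientation; "ft_force": force on the tool from outside, world axes, zero at the start; "torque": the same for the moment, N m; "grip_width": opening from 0.0 (shut) to 1.0 (fully open); "grasp_force": force on a finger pad.
Only numpy, scipy, OpenCV 4.12 (cv2) and the standard library are available. Lean on these libraries where they do the work, as an engineer would, in place of code of your own. Each camera call takes 0.05 s, during which the arm holds its last target. There are 200 camera calls.

## Working session

There is one attempt and no reset: what is moved stays moved. The work goes in short steps, Python scripts to look and compute and a tool call to move; the robot and the scene stay as the last step left them, time stands still between calls to the robot, and variables do not carry over. Pictures are saved under pics/ and viewed, at most 14 in all, crops included, and the job is handed in when it is done.

Besides the shell and the picture viewer there is one more tool, called after ">>>" as name(argument=value, ...), one argument or row to a line, values as JSON. apply_moves: Moves the arm, as the interface text tells. Its arguments: {"type":"object","properties":{"rows":{"type":"array","items":{"type":"object","properties":{"x":{"type":"number"},"y":{"type":"number"},"z":{"type":"number"},"ax":{"type":"number"},"ay":{"type":"number"},"az":{"type":"number"},"gripper":{"type":"number"}}}},"newtons":{"type":"number"}},"required":["rows"]}

```bash
mkdir -p pics; ls; cat > h.py <<'E'
from workcell import *
import numpy as np, cv2
from scipy.spatial.transform import Rotation as R
def cam(n):
    c=camera(n); f=240/np.tan(np.radians(c["fov_y"])/2)
    K=np.array([[f,0,c["cx"]],[0,f,c["cy"]],[0,0,1]]); c["K"]=K
    c["R"]=cv2.Rodrigues(np.array(c["rvec"],float))[0]; c["t"]=np.array(c["tvec"],float); c["o"]=-c["R"].T@c["t"]; return c
def save(c,n): cv2.imwrite("pics/"+n+".png",c["color"][:,:,::-1])
def onz(c,uv,z):
    d=c["R"].T@np.linalg.inv(c["K"])@np.r_[uv,1.]
    return c["o"]+d*(z-c["o"][2])/d[2]
def proj(c,p):
    q=c["K"]@(c["R"]@np.array(p)+c["t"]); return q[:2]/q[2]
E
python3 - <<'E'
from h import *
for n in("top","scene"):
    c=cam(n); save(c,n+"0"); print(n,c["fov_y"],c["o"],c["R"].round(2).tolist())
o=get_obs(); print({k:np.round(v,3).tolist() for k,v in o.items()})
E
```

```text
pics
top 47.992316244151205 [ 0.34015905 -0.00460274  1.26398496] [[0.02, -1.0, 0.02], [-0.99, -0.03, -0.14], [0.14, -0.02, -0.99]]
scene 51.85277346754385 [0.83492224 0.64480579 0.96245493] [[-0.9, 0.43, 0.02], [0.32, 0.68, -0.66], [-0.3, -0.59, -0.75]]
{'clock': 0.1, 'joint_pos': [1.255, 0.333, -0.065, 1.461, 0.022, 1.35, -0.089], 'joint_velocities': [0.001, -0.002, -0.002, -0.003, 0.002, -0.0, 0.001], 'tau': [0.002, -62.675, 0.05, -39.243, 0.016, 0.007, 0.0], 'position': [0.18, -0.598, 0.242], 'ee_rot': [0.989, 0.146, -0.0, -0.001], 'ft_force': [1.08, -0.363, 0.451], 'torque': [-0.02, -0.064, -0.073], 'grasp_force': 0.0, 'grip_width': 1.001}
```

View pics/top0.png

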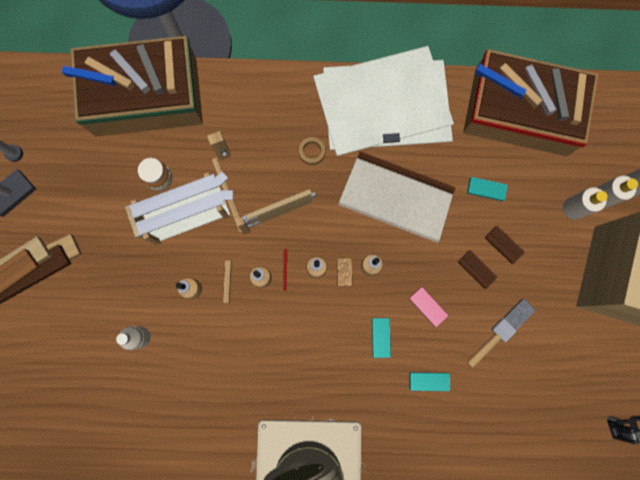

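View pics/scene0.png

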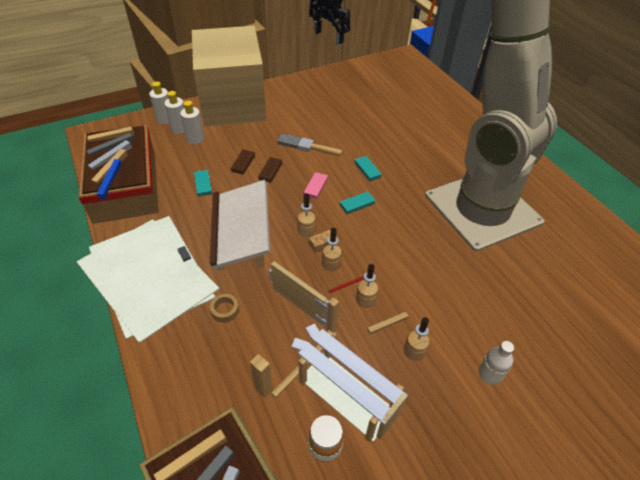

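The top view shows four feet at about (188,288), (260,277), (317,266) and (373,264), and two dark panels at (477,268) and (504,244). The bay's mouth is near (230,190), the gate is open to the right with its hinge near (240,228), and the board is at (397,198) with its cleat on the far side.

```bash
python3 - <<'E'
from h import *
try: print("tips",tcp_to_tips)
except Exception as e: print(e)
c=cam("top"); im=c["color"]
crop=cv2.resize(im[130:320,115:385],None,fx=2.9,fy=2.9,interpolation=cv2.INTER_CUBIC); cv2.imwrite("pics/crop0.png",crop[:,:,::-1])
hsv=cv2.cvtColor(im,cv2.COLOR_RGB2HSV)
def blobs(m,lo,hi):
    n,l,s,ce=cv2.connectedComponentsWithStats(m.astype(np.uint8))
    return [(ce[i].round(1).tolist(),int(s[i,4]),l==i) for i in range(1,n) if lo<s[i,4]<hi]
H,S,V=[hsv[...,i].astype(int) for i in range(3)]
roi=np.zeros(V.shape,bool); roi[245:305,170:390]=1
print("sleeve"); 
for b in blobs((V<70)&roi,8,200): print(b[:2],onz(c,b[0],.115).round(3))
roi[:]=0; roi[160:250,120:240]=1
print("lips")
for b in blobs((im[...,2].astype(int)>im[...,0]+6)&(V>120)&roi,100,4000):
    r=cv2.minAreaRect(np.argwhere(b[2])[:,::-1].astype(np.float32)); p=cv2.boxPoints(r)
    print(b[:2],[onz(c,q,.1).round(3).tolist() for q in p])
roi[:]=0; roi[215:300,440:540]=1
print("panels",[V[268,477],S[268,477],H[268,477],V[300,540]])
for b in blobs((V<85)&roi,200,2000):
    r=cv2.minAreaRect(np.argwhere(b[2])[:,::-1].astype(np.float32)); p=cv2.boxPoints(r)
    print(b[:2],[onz(c,q,.016).round(3).tolist() for q in p])
E
```

```text
tips 0.011
sleeve
([375.4, 260.9], 30) [ 0.47  -0.134  0.115]
([316.2, 263.4], 25) [ 0.461 -0.007  0.115]
([256.6, 273.6], 29) [0.436 0.12  0.115]
([180.0, 285.5], 42) [0.407 0.281 0.115]
lips
([176.8, 194.5], 1174) [[0.58, 0.406, 0.1], [0.667, 0.205, 0.1], [0.639, 0.193, 0.1], [0.553, 0.393, 0.1]]
([183.1, 211.2], 1223) [[0.543, 0.39, 0.1], [0.629, 0.188, 0.1], [0.601, 0.177, 0.1], [0.516, 0.378, 0.1]]
panels [np.int64(73), np.int64(175), np.int64(14), np.int64(128)]
([503.8, 244.7], 639) [[0.543, -0.4, 0.016], [0.574, -0.428, 0.016], [0.513, -0.493, 0.016], [0.482, -0.465, 0.016]]
([476.7, 269.3], 641) [[0.485, -0.337, 0.016], [0.513, -0.364, 0.016], [0.451, -0.427, 0.016], [0.423, -0.399, 0.016]]
```

View pics/crop0.png

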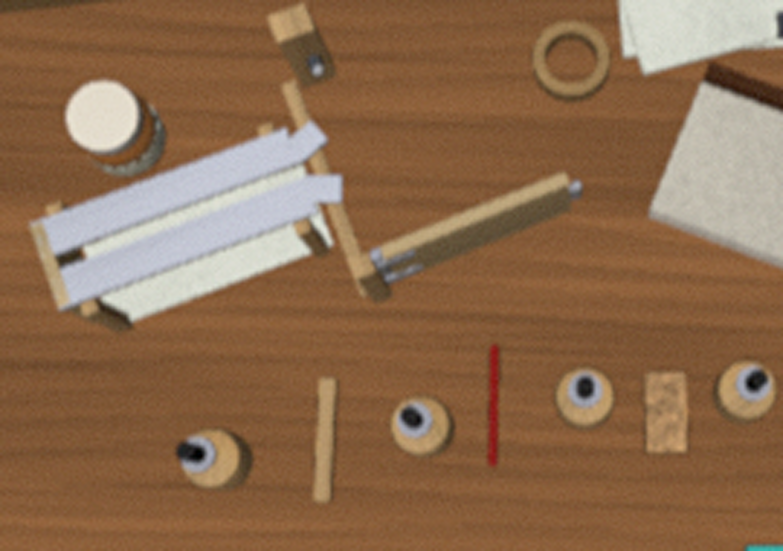

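>>> apply_moves(
  rows=[
    {"x": 29.4, "y": -25.7},
    {"x": 29.4, "y": -25.7},
    {"x": 29.4, "y": -25.7},
    {"x": 29.4, "y": -25.7},
    {"x": 29.4, "y": -25.7},
  ],
)

```text
invalid input at $.rows[0]: expected keys x, y, z, ax, ay, az, gripper
```

>>> apply_moves(
  rows=[
    {"x": 29.4, "y": -25.7},
    {"x": 29.4, "y": -25.7},
    {"x": 29.4, "y": -25.7},
    {"x": 29.4, "y": -25.7},
    {"x": 29.4, "y": -25.7},
  ],
)

```text
invalid input at $.rows[0]: expected keys x, y, z, ax, ay, az, gripper
```

>>> apply_moves(
  rows=[
    {"x": 29.4, "y": -25.7},
    {"x": 29.4, "y": -25.7},
    {"x": 29.4, "y": -25.7},
    {"x": 29.4, "y": -25.7},
    {"az": -6.9},
  ],
)

```text
invalid input at $.rows[0]: expected keys x, y, z, ax, ay, az, gripper
```

>>> apply_moves(
  rows=[
    {"az": -6.9},
    {"az": -6.9},
    {"az": -6.9},
    {"az": -6.9},
    {"az": -6.9},
  ],
)

```text
invalid input at $.rows[0]: expected keys x, y, z, ax, ay, az, gripper
```

>>> apply_moves(
  rows=[
    {"az": -6.9},
    {"az": -6.9},
    {"az": -6.9},
    {"az": -6.9},
    {"az": -6.9},
  ],
)

```text
invalid input at $.rows[0]: expected keys x, y, z, ax, ay, az, gripper
```

>>> apply_moves(
  rows=[
    {"az": -6.9},
    {"az": -6.9},
    {"az": -6.9},
    {},
  ],
)

```text
invalid input at $.rows[0]: expected keys x, y, z, ax, ay, az, gripper
```

>>> apply_moves(
  rows=[
    {"x": 29.4, "y": -25.7, "z": 0, "ax": 0, "ay": 0, "az": 0, "gripper": 0},
    {"x": 29.4, "y": -25.7, "z": 0, "ax": 0, "ay": 0, "az": 0, "gripper": 0},
    {"x": 29.4, "y": -25.7, "z": 0, "ax": 0, "ay": 0, "az": 0, "gripper": 0},
    {"x": 29.4, "y": -25.7, "z": 0, "ax": 0, "ay": 0, "az": 0, "gripper": 0},
    {"x": 29.4, "y": -25.7, "z": 0, "ax": 0, "ay": 0, "az": 0, "gripper": 0},
  ],
)

```text
clock: 0.57
position: [0.2846, -0.4311, 0.2421]
ee_rot: [0.989, 0.146, -0.0, -0.0]
ft_force: [0.8, -1.6, 1.0]
grip_width: 0.998
grasp_force: 0.0
```

>>> apply_moves(
  rows=[
    {"x": 29.4, "y": -25.7, "z": 0, "ax": 0, "ay": 0, "az": 0, "gripper": 0},
    {"x": 29.4, "y": -25.7, "z": 0, "ax": 0, "ay": 0, "az": 0, "gripper": 0},
    {"x": 29.4, "y": -25.7, "z": 0, "ax": 0, "ay": 0, "az": 0, "gripper": 0},
    {"x": 29.4, "y": -25.7, "z": 0, "ax": 0, "ay": 0, "az": 0, "gripper": 0},
    {"x": 29.4, "y": -25.7, "z": 0, "ax": 0, "ay": 0, "az": 0, "gripper": 0},
  ],
)

```text
clock: 0.98
position: [0.3882, -0.2657, 0.2423]
ee_rot: [0.989, 0.146, -0.0, 0.0]
ft_force: [0.4, -0.5, 1.0]
grip_width: 0.998
grasp_force: 0.0
```

>>> apply_moves(
  rows=[
    {"x": 29.4, "y": -25.7, "z": 0, "ax": 0, "ay": 0, "az": 0, "gripper": 0},
    {"x": 29.4, "y": -25.7, "z": 0, "ax": 0, "ay": 0, "az": 0, "gripper": 0},
    {"x": 29.4, "y": -25.7, "z": 0, "ax": 0, "ay": 0, "az": 0, "gripper": 0},
    {"x": 29.4, "y": -25.7, "z": 0, "ax": 0, "ay": 0, "az": 0, "gripper": 0},
    {"x": 0, "y": 0, "z": 0, "ax": 0, "ay": 0, "az": -6.9, "gripper": 0},
  ],
)

```text
clock: 1.4
position: [0.4737, -0.1273, 0.2426]
ee_rot: [0.979, 0.205, 0.001, -0.001]
ft_force: [-0.6, 0.2, -0.0]
grip_width: 0.998
grasp_force: 0.0
```

>>> apply_moves(
  rows=[
    {"x": 0, "y": 0, "z": 0, "ax": 0, "ay": 0, "az": -6.9, "gripper": 0},
    {"x": 0, "y": 0, "z": 0, "ax": 0, "ay": 0, "az": -6.9, "gripper": 0},
    {"x": 0, "y": 0, "z": 0, "ax": 0, "ay": 0, "az": -6.9, "gripper": 0},
    {"x": 0, "y": 0, "z": 0, "ax": 0, "ay": 0, "az": -6.9, "gripper": 0},
    {"x": 0, "y": 0, "z": 0, "ax": 0, "ay": 0, "az": -6.9, "gripper": 0},
  ],
)

```text
clock: 1.82
position: [0.4705, -0.1351, 0.2421]
ee_rot: [0.872, 0.489, -0.0, -0.0]
ft_force: [0.1, -0.3, 0.2]
grip_width: 0.999
grasp_force: 0.0
```

>>> apply_moves(
  rows=[
    {"x": 0, "y": 0, "z": 0, "ax": 0, "ay": 0, "az": -6.9, "gripper": 0},
    {"x": 0, "y": 0, "z": 0, "ax": 0, "ay": 0, "az": -6.9, "gripper": 0},
    {"x": 0, "y": 0, "z": 0, "ax": 0, "ay": 0, "az": -6.9, "gripper": 0},
    {"x": 0, "y": 0, "z": 0, "ax": 0, "ay": 0, "az": -6.9, "gripper": 0},
    {"x": 0, "y": 0, "z": 0, "ax": 0, "ay": 0, "az": -6.9, "gripper": 0},
  ],
)

```text
clock: 2.23
position: [0.4705, -0.1351, 0.2421]
ee_rot: [0.688, 0.725, -0.0, -0.0]
ft_force: [-0.1, 0.4, 0.5]
grip_width: 1.001
grasp_force: 0.0
```

>>> apply_moves(
  rows=[
    {"x": 0, "y": 0, "z": 0, "ax": 0, "ay": 0, "az": -6.9, "gripper": 0},
    {"x": 0, "y": 0, "z": 0, "ax": 0, "ay": 0, "az": -6.9, "gripper": 0},
    {"x": 0, "y": 0, "z": 0, "ax": 0, "ay": 0, "az": -6.9, "gripper": 0},
    {"x": 0, "y": 0, "z": 0, "ax": 0, "ay": 0, "az": 0, "gripper": 0},
  ],
)

```text
clock: 2.57
position: [0.4705, -0.1351, 0.2421]
ee_rot: [0.547, 0.837, -0.0, -0.0]
ft_force: [-0.7, -0.5, 0.3]
grip_width: 0.999
grasp_force: 0.0
```

```bash
cat >> h.py <<'E'
def state():
    o=get_obs(); r=R.from_quat(o["ee_rot"]).as_matrix(); p=np.array(o["position"])
    print("t",round(o["clock"],1),"p",p.round(4),"az",np.degrees(np.arctan2(r[1,0],r[0,0])).round(2),"tilt",np.degrees(np.arccos(-r[2,2])).round(2),"w",round(o["grip_width"],3),"F",np.round(o["ft_force"],1),"g",round(o["grasp_force"],1)); return p,r
def go(*ts):
    p,r=state()
    for t in ts: print("to",t,"tool mm",(r.T@(np.array(t)-p)*1000).round(1)); p=np.array(t,float)
E
python3 - <<'E'
from h import *
p,r=state(); c=cam("wrist"); save(c,"w0"); print(c["fov_y"],c["o"],c["R"].round(2).tolist(), get_obs()["joint_pos"])
print("proj foot D grip",proj(c,[.470,-.134,.115]))
E
```

```text
t 2.6 p [ 0.4705 -0.1351  0.2421] az 113.71 tilt 0.02 w 0.999 F [-0.7 -0.5  0.3] g 0.0
62.93078126542007 [ 0.44113969 -0.06708312  0.37240832] [[0.92, 0.4, 0.0], [0.39, -0.88, 0.29], [0.12, -0.27, -0.96]] [ 0.75969312  0.07103028 -0.59274955  1.78153439  0.04117191  1.30158696
  0.56311537]
proj foot D grip [319.5974138  228.48342579]
```

View pics/w0.png

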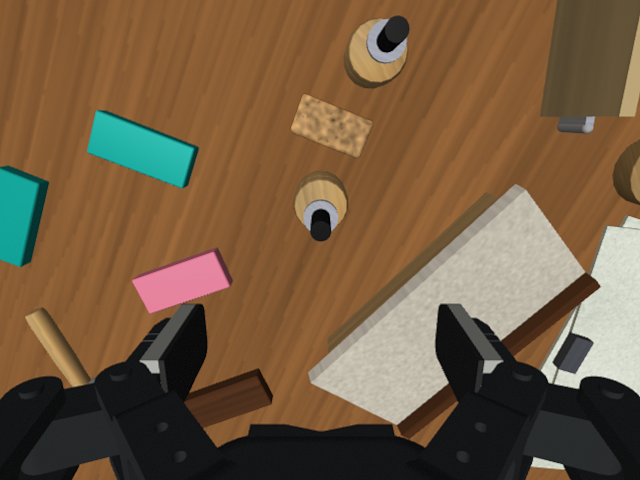

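>>> apply_moves(
  rows=[
    {"x": 0.5, "y": 0, "z": 34, "ax": 0, "ay": 0, "az": 0, "gripper": 0},
    {"x": 0.5, "y": 0, "z": 34, "ax": 0, "ay": 0, "az": 0, "gripper": 0},
    {"x": 0, "y": 0, "z": 34, "ax": 0, "ay": 0, "az": 0, "gripper": 0},
    {"x": 0, "y": 0, "z": 34, "ax": 0, "ay": 0, "az": 0, "gripper": 0},
    {"x": 0, "y": 0, "z": 0, "ax": 0, "ay": 0, "az": 0, "gripper": 1},
  ],
  newtons=40,
)

```text
clock: 3.03
position: [0.4664, -0.1333, 0.1007]
ee_rot: [0.551, 0.834, -0.001, -0.004]
ft_force: [-0.5, 0.1, -0.0]
grip_width: 0.885
grasp_force: 0.0
```

>>> apply_moves(
  rows=[
    {"x": 0, "y": 0, "z": 0, "ax": 0, "ay": 0, "az": 0, "gripper": 1},
    {"x": 0, "y": 0, "z": 0, "ax": 0, "ay": 0, "az": 0, "gripper": 1},
    {"x": 0, "y": 0, "z": 0, "ax": 0, "ay": 0, "az": 0, "gripper": 1},
    {"x": 0, "y": 0, "z": 0, "ax": 0, "ay": 0, "az": 0, "gripper": 1},
    {"x": 0, "y": 0, "z": 0, "ax": 0, "ay": 0, "az": 0, "gripper": 1},
  ],
)

```text
clock: 3.45
position: [0.471, -0.1346, 0.1078]
ee_rot: [0.549, 0.836, 0.0, 0.001]
ft_force: [-6.8, -1.4, 16.3]
grip_width: 0.149
grasp_force: 41.9
```

>>> apply_moves(
  rows=[
    {"x": 0, "y": 0, "z": 0, "ax": 0, "ay": 0, "az": 0, "gripper": 1},
    {"x": 0, "y": 0, "z": 0, "ax": 0, "ay": 0, "az": 0, "gripper": 1},
    {"x": 0, "y": 0, "z": 0, "ax": 0, "ay": 0, "az": 0, "gripper": 1},
  ],
)

```text
clock: 3.7
position: [0.4709, -0.1347, 0.1078]
ee_rot: [0.549, 0.836, -0.0, 0.001]
ft_force: [-2.5, -0.9, 9.1]
grip_width: 0.149
grasp_force: 38.9
```

>>> apply_moves(
  rows=[
    {"x": 0, "y": 0, "z": -15, "ax": 0, "ay": 0, "az": 0, "gripper": 1},
    {"x": 0, "y": 0, "z": -30, "ax": 0, "ay": 0, "az": 0, "gripper": 1},
    {"x": 0, "y": 0, "z": -35, "ax": 0, "ay": 0, "az": 0, "gripper": 1},
    {"x": 0, "y": 0, "z": -35, "ax": 0, "ay": 0, "az": 0, "gripper": 1},
    {"x": 0, "y": 0, "z": -25, "ax": 0, "ay": 0, "az": 0, "gripper": 1},
  ],
)

```text
clock: 4.12
position: [0.4708, -0.1341, 0.2499]
ee_rot: [0.549, 0.836, 0.0, 0.002]
ft_force: [1.4, -0.9, -1.0]
grip_width: 0.148
grasp_force: 39.3
```

>>> apply_moves(
  rows=[
    {"x": 10, "y": 15.6, "z": 0, "ax": 0, "ay": 0, "az": 0, "gripper": 1},
    {"x": 20, "y": 31.2, "z": 0, "ax": 0, "ay": 0, "az": 0, "gripper": 1},
    {"x": 20, "y": 31.2, "z": 0, "ax": 0, "ay": 0, "az": 0, "gripper": 1},
    {"x": 20, "y": 31.2, "z": 0, "ax": 0, "ay": 0, "az": 0, "gripper": 1},
    {"x": 20, "y": 31.2, "z": 0, "ax": 0, "ay": 0, "az": 0, "gripper": 1},
  ],
)

```text
clock: 4.53
position: [0.5642, 0.0053, 0.247]
ee_rot: [0.55, 0.835, 0.0, 0.001]
ft_force: [1.1, -0.4, -0.3]
grip_width: 0.152
grasp_force: 39.3
```

>>> apply_moves(
  rows=[
    {"x": 20, "y": 31.2, "z": 0, "ax": 0, "ay": 0, "az": 0, "gripper": 1},
    {"x": 20, "y": 31.2, "z": 0, "ax": 0, "ay": 0, "az": 0, "gripper": 1},
    {"x": 20, "y": 31.2, "z": 0, "ax": 0, "ay": 0, "az": 0, "gripper": 1},
    {"x": 20, "y": 31.2, "z": 0, "ax": 0, "ay": 0, "az": 0, "gripper": 1},
    {"x": 10, "y": 15.6, "z": 0, "ax": 0, "ay": 0, "az": 0, "gripper": 1},
  ],
)

```text
clock: 4.95
position: [0.6572, 0.1469, 0.246]
ee_rot: [0.548, 0.836, 0.001, -0.001]
ft_force: [-0.0, 0.8, -0.4]
grip_width: 0.147
grasp_force: 39.4
```

>>> apply_moves(
  rows=[
    {"x": 0, "y": 0, "z": 0, "ax": 0, "ay": 0, "az": 0, "gripper": 1},
    {"x": 0, "y": 0, "z": 0, "ax": 0, "ay": 0, "az": 0, "gripper": 1},
  ],
)

```text
clock: 5.12
position: [0.6565, 0.1437, 0.246]
ee_rot: [0.548, 0.836, 0.0, -0.0]
ft_force: [0.1, -1.7, -1.5]
grip_width: 0.147
grasp_force: 39.4
```

```bash
python3 - <<'E'
from h import *
p,r=state(); c=cam("wrist"); save(c,"w1"); 
O=np.array([.637,.184,.1]);u=np.array([-.397,.918,0]);x=np.array([.918,.397,0])
for y in (7,30,225):
  for xx in(-35,-6,6,35): print(y,xx,proj(c,O+u*y/1e3+x*xx/1e3).round(0))
go(O*[1,1,0]-u*.045+[0,0,.242])
E
```

```text
t 5.1 p [0.6565 0.1437 0.246 ] az 113.48 tilt 0.06 w 0.147 F [ 0.1 -1.7 -1.5] g 39.4
7 -35 [266. 151.]
7 -6 [308. 151.]
7 6 [326. 151.]
7 35 [368. 151.]
30 -35 [265. 116.]
30 -6 [308. 116.]
30 6 [326. 116.]
30 35 [369. 116.]
225 -35 [ 251. -269.]
225 -6 [ 306. -269.]
225 6 [ 329. -269.]
225 35 [ 383. -269.]
t 5.2 p [0.6565 0.1422 0.2463] az 113.37 tilt 0.03 w 0.15 F [ 0.8 -0.4 -1.5] g 39.4
to [0.654865 0.14269  0.242   ] tool mm [ 1.1 -1.3  4.3]
```

View pics/w1.png

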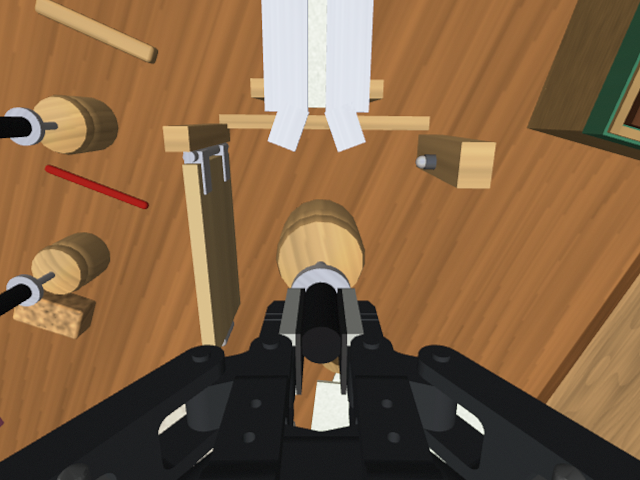

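>>> apply_moves(
  rows=[
    {"x": 0, "y": -1.3, "z": 30, "ax": 0, "ay": 0, "az": 0, "gripper": 1},
    {"x": 0, "y": 0, "z": 35, "ax": 0, "ay": 0, "az": 0, "gripper": 1},
    {"x": 0, "y": 0, "z": 30, "ax": 0, "ay": 0, "az": 0, "gripper": 1},
    {"x": 0, "y": 0, "z": 17, "ax": 0, "ay": 0, "az": 0, "gripper": 1},
    {"x": 0, "y": 0, "z": 7.5, "ax": 0, "ay": 0, "az": 0, "gripper": 1},
  ],
)

```text
clock: 5.58
position: [0.654, 0.1391, 0.124]
ee_rot: [0.55, 0.835, -0.002, -0.001]
ft_force: [-1.2, -0.4, -1.9]
grip_width: 0.148
grasp_force: 39.4
```

>>> apply_moves(
  rows=[
    {"x": 0, "y": 0, "z": 0, "ax": 0, "ay": 0, "az": 0, "gripper": 1},
    {"x": 0, "y": 0, "z": 0, "ax": 0, "ay": 0, "az": 0, "gripper": 1},
    {"x": 15, "y": 0, "z": 0, "ax": 0, "ay": 0, "az": 0, "gripper": 1},
    {"x": 20, "y": 0, "z": 0, "ax": 0, "ay": 0, "az": 0, "gripper": 1},
    {"x": 20, "y": 0, "z": 0, "ax": 0, "ay": 0, "az": 0, "gripper": 1},
  ],
)

```text
clock: 6.0
position: [0.634, 0.1934, 0.1289]
ee_rot: [0.55, 0.835, 0.001, 0.001]
ft_force: [-0.2, 0.0, -2.3]
grip_width: 0.15
grasp_force: 39.4
```

```bash
python3 - <<'E'
from h import *
O=np.array([.637,.184,.0]);u=np.array([-.397,.918,0])
go(O+u*.199+[0,0,.1265])
E
```

```text
t 6.0 p [0.634  0.1934 0.1289] az 113.3 tilt 0.16 w 0.15 F [-0.2  0.  -2.3] g 39.4
to [0.557997 0.366682 0.1265  ] tool mm [189.2  -1.3   2.3]
```

>>> apply_moves(
  rows=[
    {"x": 25, "y": 0, "z": 0, "ax": 0, "ay": 0, "az": 0, "gripper": 1},
    {"x": 30, "y": 0, "z": 0, "ax": 0, "ay": 0, "az": 0, "gripper": 1},
    {"x": 30, "y": 0, "z": 0, "ax": 0, "ay": 0, "az": 0, "gripper": 1},
    {"x": 30, "y": 0, "z": 0, "ax": 0, "ay": 0, "az": 0, "gripper": 1},
    {"x": 30, "y": 0, "z": 0, "ax": 0, "ay": 0, "az": 0, "gripper": 1},
  ],
)

```text
clock: 6.42
position: [0.5756, 0.3278, 0.129]
ee_rot: [0.549, 0.836, 0.001, 0.001]
ft_force: [0.6, 1.1, -0.5]
grip_width: 0.148
grasp_force: 39.4
```

>>> apply_moves(
  rows=[
    {"x": 20, "y": 0, "z": 0, "ax": 0, "ay": 0, "az": 0, "gripper": 1},
    {"x": 10, "y": 0, "z": 0, "ax": 0, "ay": 0, "az": 0, "gripper": 1},
    {"x": 7, "y": 0, "z": 0, "ax": 0, "ay": 0, "az": 0, "gripper": 1},
    {"x": 0, "y": 0, "z": 0, "ax": 0, "ay": 0, "az": 0, "gripper": 1},
    {"x": 0, "y": 0, "z": 0, "ax": 0, "ay": 0, "az": 0, "gripper": 1},
  ],
)

```text
clock: 6.83
position: [0.5623, 0.3585, 0.1272]
ee_rot: [0.55, 0.835, 0.0, 0.001]
ft_force: [0.6, -0.5, -0.7]
grip_width: 0.148
grasp_force: 39.4
```

```bash
python3 - <<'E'
from h import *
O=np.array([.637,.184,.0]);u=np.array([-.397,.918,0])
go(O+u*.199+[0,0,.1228])
E
```

```text
t 6.8 p [0.5623 0.3585 0.1272] az 113.31 tilt 0.07 w 0.148 F [ 0.6 -0.5 -0.7] g 39.4
to [0.557997 0.366682 0.1228  ] tool mm [ 9.3 -0.7  4.4]
```

>>> apply_moves(
  rows=[
    {"x": 4, "y": -0.5, "z": 0, "ax": 0, "ay": 0, "az": 0, "gripper": 1},
    {"x": 4, "y": 0, "z": 2, "ax": 0, "ay": 0, "az": 0, "gripper": 1},
    {"x": 0, "y": 0, "z": 2, "ax": 0, "ay": 0, "az": 0, "gripper": 1},
    {"x": 0, "y": 0, "z": 0, "ax": 0, "ay": 0, "az": 0, "gripper": 1},
    {"x": 0, "y": 0, "z": 0, "ax": 0, "ay": 0, "az": 0, "gripper": 0.5},
  ],
)

```text
clock: 7.25
position: [0.5579, 0.3664, 0.1228]
ee_rot: [0.549, 0.836, 0.0, 0.0]
ft_force: [0.1, -0.1, -0.4]
grip_width: 0.278
grasp_force: 0.0
```

>>> apply_moves(
  rows=[
    {"x": 0, "y": 0, "z": 0, "ax": 0, "ay": 0, "az": 0, "gripper": 0.5},
    {"x": 0, "y": 0, "z": 0, "ax": 0, "ay": 0, "az": 0, "gripper": 0.5},
    {"x": 0, "y": 0, "z": 0, "ax": 0, "ay": 0, "az": 0, "gripper": 0.5},
    {"x": 0, "y": 0, "z": -20, "ax": 0, "ay": 0, "az": 0, "gripper": 0.5},
    {"x": 0, "y": 0, "z": -40, "ax": 0, "ay": 0, "az": 0, "gripper": 0.5},
  ],
)

```text
clock: 7.67
position: [0.5561, 0.3646, 0.1784]
ee_rot: [0.549, 0.836, -0.004, -0.002]
ft_force: [0.0, 0.5, -1.1]
grip_width: 0.499
grasp_force: 0.0
```

>>> apply_moves(
  rows=[
    {"x": 0, "y": 0, "z": -40, "ax": 0, "ay": 0, "az": 0, "gripper": 0.5},
    {"x": 0, "y": 0, "z": -20, "ax": 0, "ay": 0, "az": 0, "gripper": 0.5},
    {"x": 0, "y": 0, "z": 0, "ax": 0, "ay": 0, "az": 0, "gripper": 0.5},
  ],
)

```text
clock: 7.92
position: [0.559, 0.3682, 0.2489]
ee_rot: [0.549, 0.836, 0.004, 0.002]
ft_force: [-0.8, 0.7, -0.1]
grip_width: 0.5
grasp_force: 0.0
```

```bash
python3 - <<'E'
from h import *
c=cam("wrist"); save(c,"w2")
go([.461,-.007,.242])
E
```

```text
t 8.0 p [0.5585 0.3675 0.2459] az 113.37 tilt 0.28 w 0.505 F [ 1.  -0.7 -0.2] g 0.0
to [0.461, -0.007, 0.242] tool mm [-305.1 -238.     2.5]
```

View pics/w2.png

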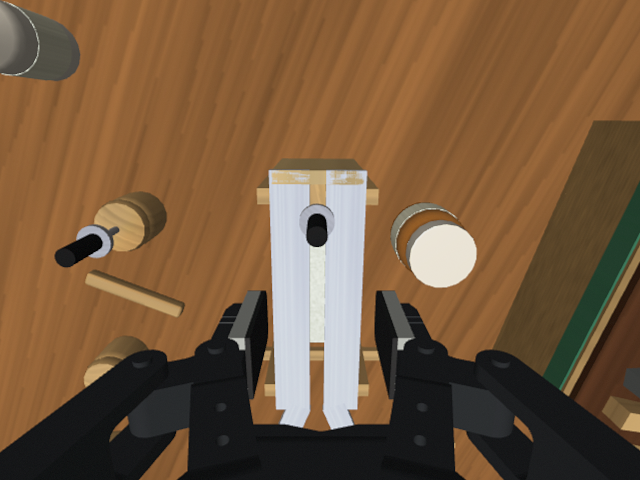

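>>> apply_moves(
  rows=[
    {"x": -30.5, "y": -23.8, "z": 0.5, "ax": 0, "ay": 0, "az": 0, "gripper": 0.5},
    {"x": -30.5, "y": -23.8, "z": 0.5, "ax": 0, "ay": 0, "az": 0, "gripper": 0.5},
    {"x": -30.5, "y": -23.8, "z": 0.5, "ax": 0, "ay": 0, "az": 0, "gripper": 0.5},
    {"x": -30.5, "y": -23.8, "z": 0.5, "ax": 0, "ay": 0, "az": 0, "gripper": 0.5},
    {"x": -30.5, "y": -23.8, "z": 0.5, "ax": 0, "ay": 0, "az": 0, "gripper": 0.5},
  ],
)

```text
clock: 8.38
position: [0.5079, 0.1773, 0.2389]
ee_rot: [0.549, 0.836, -0.001, -0.001]
ft_force: [1.2, 0.1, 1.3]
grip_width: 0.498
grasp_force: 0.0
```

>>> apply_moves(
  rows=[
    {"x": -30.5, "y": -23.8, "z": 0, "ax": 0, "ay": 0, "az": 0, "gripper": 0.5},
    {"x": -30.5, "y": -23.8, "z": 0, "ax": 0, "ay": 0, "az": 0, "gripper": 0.5},
    {"x": -30.5, "y": -23.8, "z": 0, "ax": 0, "ay": 0, "az": 0, "gripper": 0.5},
    {"x": -30.5, "y": -23.8, "z": 0, "ax": 0, "ay": 0, "az": 0, "gripper": 0.5},
    {"x": -30.5, "y": -23.8, "z": 0, "ax": 0, "ay": 0, "az": 0, "gripper": 0.5},
  ],
)

```text
clock: 8.8
position: [0.4589, -0.0098, 0.2395]
ee_rot: [0.549, 0.835, -0.0, -0.0]
ft_force: [1.3, -1.0, 0.0]
grip_width: 0.497
grasp_force: 0.0
```

>>> apply_moves(
  rows=[
    {"x": 0, "y": 0, "z": 0, "ax": 0, "ay": 0, "az": 0, "gripper": 0.5},
    {"x": 0, "y": 0, "z": 0, "ax": 0, "ay": 0, "az": 0, "gripper": 0.5},
    {"x": 0, "y": 0, "z": 0, "ax": 0, "ay": 0, "az": 0, "gripper": 0.5},
  ],
)

```text
clock: 9.05
position: [0.46, -0.0076, 0.2398]
ee_rot: [0.549, 0.836, -0.0, -0.0]
ft_force: [-0.4, 0.8, -0.6]
grip_width: 0.5
grasp_force: 0.0
```

```bash
cat >> h.py <<'E'
def sleeve(est):
    c=cam("wrist"); uv=proj(c,[*est,.112]); u,v=uv.astype(int)
    V=c["color"].max(2); m=np.zeros(V.shape,np.uint8); a=45; s=(slice(max(v-a,0),v+a),slice(max(u-a,0),u+a)); m[s]=V[s]<55
    n,l,st,ce=cv2.connectedComponentsWithStats(m); i=1+np.argmin([np.hypot(*(ce[k]-uv)) if st[k,4]>60 else 1e9 for k in range(1,n)])
    print("pred",uv.round(0),"seen",ce[i].round(0),st[i],"xy",onz(c,ce[i],.112).round(4))
E
python3 - <<'E'
from h import *
sleeve([.461,-.007])
go([.461,-.007,.110])
E
```

```text
pred [321. 230.] seen [323. 228.] [314 212  20  32 531] xy [ 0.4616 -0.0052  0.112 ]
t 9.1 p [ 0.4602 -0.0069  0.2399] az 113.44 tilt 0.04 w 0.502 F [ 0.4 -0.3  0.1] g 0.0
to [0.461, -0.007, 0.11] tool mm [ -0.5   0.8 129.8]
```

>>> apply_moves(
  rows=[
    {"x": 0, "y": 1, "z": 30, "ax": 0, "ay": 0, "az": 0, "gripper": 0.5},
    {"x": 0, "y": 0, "z": 40, "ax": 0, "ay": 0, "az": 0, "gripper": 0.5},
    {"x": 0, "y": 0, "z": 35, "ax": 0, "ay": 0, "az": 0, "gripper": 0.5},
    {"x": 0, "y": 0, "z": 18, "ax": 0, "ay": 0, "az": 0, "gripper": 0.5},
    {"x": 0, "y": 0, "z": 7, "ax": 0, "ay": 0, "az": 0, "gripper": 0.5},
  ],
)

```text
clock: 9.52
position: [0.4593, -0.0058, 0.1071]
ee_rot: [0.548, 0.836, -0.001, -0.002]
ft_force: [-0.5, 0.3, -0.0]
grip_width: 0.503
grasp_force: 0.0
```

>>> apply_moves(
  rows=[
    {"x": 0, "y": 0, "z": 0, "ax": 0, "ay": 0, "az": 0, "gripper": 0.5},
    {"x": 0, "y": 0, "z": 0, "ax": 0, "ay": 0, "az": 0, "gripper": 1},
    {"x": 0, "y": 0, "z": 0, "ax": 0, "ay": 0, "az": 0, "gripper": 1},
    {"x": 0, "y": 0, "z": 0, "ax": 0, "ay": 0, "az": 0, "gripper": 1},
    {"x": 0, "y": 0, "z": 0, "ax": 0, "ay": 0, "az": 0, "gripper": 1},
  ],
)

```text
clock: 9.93
position: [0.4622, -0.0074, 0.1118]
ee_rot: [0.549, 0.836, 0.0, 0.001]
ft_force: [-2.0, 0.1, 7.3]
grip_width: 0.145
grasp_force: 39.2
```

>>> apply_moves(
  rows=[
    {"x": 0, "y": 0, "z": 0, "ax": 0, "ay": 0, "az": 0, "gripper": 1},
    {"x": 0, "y": 0, "z": 0, "ax": 0, "ay": 0, "az": 0, "gripper": 1},
    {"x": 0, "y": 0, "z": 0, "ax": 0, "ay": 0, "az": 0, "gripper": 1},
  ],
)

```text
clock: 10.18
position: [0.4622, -0.0074, 0.1118]
ee_rot: [0.549, 0.836, 0.0, 0.001]
ft_force: [-1.7, 0.9, 7.4]
grip_width: 0.151
grasp_force: 39.2
```

>>> apply_moves(
  rows=[
    {"x": 0, "y": 0, "z": -15, "ax": 0, "ay": 0, "az": 0, "gripper": 1},
    {"x": 0, "y": 0, "z": -31, "ax": 0, "ay": 0, "az": 0, "gripper": 1},
    {"x": 0, "y": 0, "z": -35, "ax": 0, "ay": 0, "az": 0, "gripper": 1},
    {"x": 0, "y": 0, "z": -35, "ax": 0, "ay": 0, "az": 0, "gripper": 1},
    {"x": 0, "y": 0, "z": -20, "ax": 0, "ay": 0, "az": 0, "gripper": 1},
  ],
)

```text
clock: 10.6
position: [0.4622, -0.0071, 0.2507]
ee_rot: [0.549, 0.836, 0.001, 0.002]
ft_force: [-0.4, -0.1, -2.0]
grip_width: 0.142
grasp_force: 39.5
```

>>> apply_moves(
  rows=[
    {"x": 4.3, "y": 17, "z": 0, "ax": 0, "ay": 0, "az": 0, "gripper": 1},
    {"x": 8.7, "y": 33.9, "z": 0, "ax": 0, "ay": 0, "az": 0, "gripper": 1},
    {"x": 8.7, "y": 33.9, "z": 0, "ax": 0, "ay": 0, "az": 0, "gripper": 1},
    {"x": 8.7, "y": 33.9, "z": 0, "ax": 0, "ay": 0, "az": 0, "gripper": 1},
    {"x": 8.7, "y": 33.9, "z": 0, "ax": 0, "ay": 0, "az": 0, "gripper": 1},
  ],
)

```text
clock: 11.02
position: [0.5871, 0.0896, 0.2469]
ee_rot: [0.55, 0.835, 0.0, 0.001]
ft_force: [0.4, -0.4, -0.4]
grip_width: 0.148
grasp_force: 39.4
```

>>> apply_moves(
  rows=[
    {"x": 8.7, "y": 33.9, "z": 0, "ax": 0, "ay": 0, "az": 0, "gripper": 1},
    {"x": 8.7, "y": 33.9, "z": 0, "ax": 0, "ay": 0, "az": 0, "gripper": 1},
    {"x": 4.3, "y": 17, "z": 0, "ax": 0, "ay": 0, "az": 0, "gripper": 1},
    {"x": 0, "y": 0, "z": 0, "ax": 0, "ay": 0, "az": 0, "gripper": 1},
    {"x": 0, "y": 0, "z": 0, "ax": 0, "ay": 0, "az": 0, "gripper": 1},
  ],
)

```text
clock: 11.43
position: [0.655, 0.1435, 0.246]
ee_rot: [0.549, 0.836, 0.0, -0.0]
ft_force: [-0.9, -0.7, -2.2]
grip_width: 0.15
grasp_force: 39.5
```

```bash
python3 - <<'E'
from h import *
go([.655,.1427,.1295])
E
```

```text
t 11.4 p [0.655  0.1435 0.246 ] az 113.44 tilt 0.06 w 0.15 F [-0.9 -0.7 -2.2] g 39.5
to [0.655, 0.1427, 0.1295] tool mm [ -0.8  -0.3 116.5]
```

>>> apply_moves(
  rows=[
    {"x": 0, "y": 0, "z": 30, "ax": 0, "ay": 0, "az": 0, "gripper": 1},
    {"x": 0, "y": 0, "z": 35, "ax": 0, "ay": 0, "az": 0, "gripper": 1},
    {"x": 0, "y": 0, "z": 30, "ax": 0, "ay": 0, "az": 0, "gripper": 1},
    {"x": 0, "y": 0, "z": 15, "ax": 0, "ay": 0, "az": 0, "gripper": 1},
    {"x": 0, "y": 0, "z": 6, "ax": 0, "ay": 0, "az": 0, "gripper": 1},
  ],
)

```text
clock: 11.85
position: [0.6533, 0.1404, 0.1278]
ee_rot: [0.55, 0.835, -0.002, -0.001]
ft_force: [-0.2, -0.2, -1.8]
grip_width: 0.145
grasp_force: 39.5
```

>>> apply_moves(
  rows=[
    {"x": 0, "y": 0, "z": 0, "ax": 0, "ay": 0, "az": 0, "gripper": 1},
    {"x": 0, "y": 0, "z": 0, "ax": 0, "ay": 0, "az": 0, "gripper": 1},
    {"x": 15, "y": 0, "z": 0, "ax": 0, "ay": 0, "az": 0, "gripper": 1},
    {"x": 20, "y": 0, "z": 0, "ax": 0, "ay": 0, "az": 0, "gripper": 1},
    {"x": 20, "y": 0, "z": 0, "ax": 0, "ay": 0, "az": 0, "gripper": 1},
  ],
)

```text
clock: 12.27
position: [0.6335, 0.1941, 0.1323]
ee_rot: [0.55, 0.835, 0.001, 0.001]
ft_force: [0.3, 0.1, -1.6]
grip_width: 0.148
grasp_force: 39.5
```

>>> apply_moves(
  rows=[
    {"x": 25, "y": 0, "z": 0, "ax": 0, "ay": 0, "az": 0, "gripper": 1},
    {"x": 30, "y": 0, "z": 0, "ax": 0, "ay": 0, "az": 0, "gripper": 1},
    {"x": 30, "y": 0, "z": 0, "ax": 0, "ay": 0, "az": 0, "gripper": 1},
    {"x": 25, "y": 0, "z": 0, "ax": 0, "ay": 0, "az": 0, "gripper": 1},
    {"x": 15, "y": 0, "z": 0, "ax": 0, "ay": 0, "az": 0, "gripper": 1},
  ],
)

```text
clock: 12.68
position: [0.5816, 0.3125, 0.1325]
ee_rot: [0.548, 0.837, 0.002, 0.0]
ft_force: [0.2, 0.5, -1.7]
grip_width: 0.145
grasp_force: 39.5
```

>>> apply_moves(
  rows=[
    {"x": 9, "y": 0, "z": 0, "ax": 0, "ay": 0, "az": 0, "gripper": 1},
    {"x": 5, "y": 0, "z": 0, "ax": 0, "ay": 0, "az": 0, "gripper": 1},
    {"x": 0, "y": 0, "z": 0, "ax": 0, "ay": 0, "az": 0, "gripper": 1},
    {"x": 0, "y": 0, "z": 0, "ax": 0, "ay": 0, "az": 0, "gripper": 1},
  ],
)

```text
clock: 13.02
position: [0.579, 0.3193, 0.1303]
ee_rot: [0.55, 0.835, -0.0, 0.0]
ft_force: [0.5, -0.6, -1.3]
grip_width: 0.146
grasp_force: 39.5
```

```bash
python3 - <<'E'
from h import *
O=np.array([.637,.184,.0]);u=np.array([-.397,.918,0])
go(O+u*.149+[0,0,.1268])
E
```

```text
t 13.0 p [0.579  0.3193 0.1303] az 113.28 tilt 0.06 w 0.146 F [ 0.5 -0.6 -1.3] g 39.5
to [0.577847 0.320782 0.1268  ] tool mm [ 1.9 -0.4  3.5]
```

>>> apply_moves(
  rows=[
    {"x": 1, "y": 0, "z": 2, "ax": 0, "ay": 0, "az": 0, "gripper": 1},
    {"x": 0, "y": 0, "z": 1.5, "ax": 0, "ay": 0, "az": 0, "gripper": 1},
    {"x": 0, "y": 0, "z": 0, "ax": 0, "ay": 0, "az": 0, "gripper": 1},
    {"x": 0, "y": 0, "z": 0, "ax": 0, "ay": 0, "az": 0, "gripper": 0.5},
    {"x": 0, "y": 0, "z": 0, "ax": 0, "ay": 0, "az": 0, "gripper": 0.5},
  ],
)

```text
clock: 13.43
position: [0.5779, 0.3212, 0.1267]
ee_rot: [0.55, 0.835, 0.0, 0.0]
ft_force: [-0.0, -0.2, -0.1]
grip_width: 0.419
grasp_force: 0.0
```

>>> apply_moves(
  rows=[
    {"x": 0, "y": 0, "z": 0, "ax": 0, "ay": 0, "az": 0, "gripper": 0.5},
    {"x": 0, "y": 0, "z": -20, "ax": 0, "ay": 0, "az": 0, "gripper": 0.5},
    {"x": 0, "y": 0, "z": -40, "ax": 0, "ay": 0, "az": 0, "gripper": 0.5},
    {"x": 0, "y": 0, "z": -40, "ax": 0, "ay": 0, "az": 0, "gripper": 0.5},
    {"x": 0, "y": 0, "z": -16, "ax": 0, "ay": 0, "az": 0, "gripper": 0.5},
  ],
)

```text
clock: 13.85
position: [0.5785, 0.3228, 0.2486]
ee_rot: [0.549, 0.836, 0.003, 0.001]
ft_force: [0.3, 0.1, 0.3]
grip_width: 0.501
grasp_force: 0.0
```

>>> apply_moves(
  rows=[
    {"x": -18.3, "y": -30, "z": 0, "ax": 0, "ay": 0, "az": 0, "gripper": 0.5},
    {"x": -18.3, "y": -30, "z": 0, "ax": 0, "ay": 0, "az": 0, "gripper": 0.5},
    {"x": -18.3, "y": -30, "z": 0, "ax": 0, "ay": 0, "az": 0, "gripper": 0.5},
    {"x": -18.3, "y": -30, "z": 0, "ax": 0, "ay": 0, "az": 0, "gripper": 0.5},
    {"x": -18.3, "y": -30, "z": 0, "ax": 0, "ay": 0, "az": 0, "gripper": 0.5},
  ],
)

```text
clock: 14.27
position: [0.4751, 0.1769, 0.2424]
ee_rot: [0.549, 0.836, -0.0, -0.0]
ft_force: [0.6, -0.9, 1.9]
grip_width: 0.498
grasp_force: 0.0
```

>>> apply_moves(
  rows=[
    {"x": -18.3, "y": -30, "z": 0, "ax": 0, "ay": 0, "az": 0, "gripper": 0.5},
    {"x": -18.3, "y": -30, "z": 0, "ax": 0, "ay": 0, "az": 0, "gripper": 0.5},
    {"x": 0, "y": 0, "z": 0, "ax": 0, "ay": 0, "az": 0, "gripper": 0.5},
    {"x": 0, "y": 0, "z": 0, "ax": 0, "ay": 0, "az": 0, "gripper": 0.5},
    {"x": 0, "y": 0, "z": 0, "ax": 0, "ay": 0, "az": 0, "gripper": 0.5},
  ],
)

```text
clock: 14.68
position: [0.4359, 0.121, 0.2432]
ee_rot: [0.549, 0.836, 0.0, 0.001]
ft_force: [-0.2, -0.1, -0.2]
grip_width: 0.498
grasp_force: 0.0
```

```bash
python3 - <<'E'
from h import *
sleeve([.436,.120])
go([.436,.120,.112])
E
```

```text
pred [319. 230.] seen [320. 227.] [311 211  20  32 518] xy [0.436  0.1224 0.112 ]
t 14.7 p [0.436  0.1215 0.243 ] az 113.44 tilt 0.04 w 0.503 F [0.4 0.3 0.3] g 0.0
to [0.436, 0.12, 0.112] tool mm [ -1.4  -0.7 131. ]
```

>>> apply_moves(
  rows=[
    {"x": 0, "y": 0, "z": 30, "ax": 0, "ay": 0, "az": 0, "gripper": 0.5},
    {"x": 0, "y": 0, "z": 40, "ax": 0, "ay": 0, "az": 0, "gripper": 0.5},
    {"x": 0, "y": 0, "z": 36, "ax": 0, "ay": 0, "az": 0, "gripper": 0.5},
    {"x": 0, "y": 0, "z": 18, "ax": 0, "ay": 0, "az": 0, "gripper": 0.5},
    {"x": 0, "y": 0, "z": 8, "ax": 0, "ay": 0, "az": 0, "gripper": 0.5},
  ],
)

```text
clock: 15.15
position: [0.4341, 0.1217, 0.1078]
ee_rot: [0.548, 0.836, -0.001, -0.002]
ft_force: [-0.6, -0.3, 0.8]
grip_width: 0.499
grasp_force: 0.0
```

>>> apply_moves(
  rows=[
    {"x": 0, "y": 0, "z": 0, "ax": 0, "ay": 0, "az": 0, "gripper": 0.5},
    {"x": 0, "y": 0, "z": 0, "ax": 0, "ay": 0, "az": 0, "gripper": 1},
    {"x": 0, "y": 0, "z": 0, "ax": 0, "ay": 0, "az": 0, "gripper": 1},
    {"x": 0, "y": 0, "z": 0, "ax": 0, "ay": 0, "az": 0, "gripper": 1},
    {"x": 0, "y": 0, "z": 0, "ax": 0, "ay": 0, "az": 0, "gripper": 1},
  ],
)

```text
clock: 15.57
position: [0.4366, 0.121, 0.1123]
ee_rot: [0.549, 0.836, 0.001, 0.001]
ft_force: [-2.3, 0.8, 7.2]
grip_width: 0.146
grasp_force: 39.2
```

>>> apply_moves(
  rows=[
    {"x": 0, "y": 0, "z": 0, "ax": 0, "ay": 0, "az": 0, "gripper": 1},
    {"x": 0, "y": 0, "z": 0, "ax": 0, "ay": 0, "az": 0, "gripper": 1},
  ],
)

```text
clock: 15.73
position: [0.4366, 0.121, 0.1123]
ee_rot: [0.549, 0.836, 0.001, 0.001]
ft_force: [-1.6, -0.4, 6.8]
grip_width: 0.146
grasp_force: 39.1
```

>>> apply_moves(
  rows=[
    {"x": 0, "y": 0, "z": -15, "ax": 0, "ay": 0, "az": 0, "gripper": 1},
    {"x": 0, "y": 0, "z": -30, "ax": 0, "ay": 0, "az": 0, "gripper": 1},
    {"x": 0, "y": 0, "z": -35, "ax": 0, "ay": 0, "az": 0, "gripper": 1},
    {"x": 0, "y": 0, "z": -35, "ax": 0, "ay": 0, "az": 0, "gripper": 1},
    {"x": 0, "y": 0, "z": -20, "ax": 0, "ay": 0, "az": 0, "gripper": 1},
  ],
)

```text
clock: 16.15
position: [0.4366, 0.1213, 0.2501]
ee_rot: [0.549, 0.836, 0.001, 0.002]
ft_force: [0.4, 0.6, -1.0]
grip_width: 0.148
grasp_force: 39.4
```

>>> apply_moves(
  rows=[
    {"x": -5.6, "y": 17.5, "z": 0, "ax": 0, "ay": 0, "az": 0, "gripper": 1},
    {"x": -11.2, "y": 35, "z": 0, "ax": 0, "ay": 0, "az": 0, "gripper": 1},
    {"x": -11.2, "y": 35, "z": 0, "ax": 0, "ay": 0, "az": 0, "gripper": 1},
    {"x": -11.2, "y": 35, "z": 0, "ax": 0, "ay": 0, "az": 0, "gripper": 1},
    {"x": -11.2, "y": 35, "z": 0, "ax": 0, "ay": 0, "az": 0, "gripper": 1},
  ],
)

```text
clock: 16.57
position: [0.6023, 0.1364, 0.2462]
ee_rot: [0.55, 0.835, 0.0, 0.001]
ft_force: [-0.1, -0.1, -0.8]
grip_width: 0.145
grasp_force: 39.4
```

>>> apply_moves(
  rows=[
    {"x": -11.2, "y": 35, "z": 0, "ax": 0, "ay": 0, "az": 0, "gripper": 1},
    {"x": -5.6, "y": 17.5, "z": 0, "ax": 0, "ay": 0, "az": 0, "gripper": 1},
    {"x": 0, "y": 0, "z": 0, "ax": 0, "ay": 0, "az": 0, "gripper": 1},
    {"x": 0, "y": 0, "z": 0, "ax": 0, "ay": 0, "az": 0, "gripper": 1},
  ],
)

```text
clock: 16.9
position: [0.6554, 0.1425, 0.2454]
ee_rot: [0.549, 0.836, 0.0, -0.001]
ft_force: [-0.8, -0.1, -0.9]
grip_width: 0.14
grasp_force: 39.5
```

```bash
python3 - <<'E'
from h import *
go([.655,.1427,.1315])
E
```

```text
t 16.9 p [0.6554 0.1425 0.2454] az 113.36 tilt 0.07 w 0.14 F [-0.8 -0.1 -0.9] g 39.5
to [0.655, 0.1427, 0.1315] tool mm [  0.2  -0.2 113.9]
```

>>> apply_moves(
  rows=[
    {"x": 0, "y": 0, "z": 30, "ax": 0, "ay": 0, "az": 0, "gripper": 1},
    {"x": 0, "y": 0, "z": 35, "ax": 0, "ay": 0, "az": 0, "gripper": 1},
    {"x": 0, "y": 0, "z": 30, "ax": 0, "ay": 0, "az": 0, "gripper": 1},
    {"x": 0, "y": 0, "z": 14, "ax": 0, "ay": 0, "az": 0, "gripper": 1},
    {"x": 0, "y": 0, "z": 5.5, "ax": 0, "ay": 0, "az": 0, "gripper": 1},
  ],
)

```text
clock: 17.32
position: [0.6534, 0.1416, 0.1296]
ee_rot: [0.549, 0.836, -0.001, -0.001]
ft_force: [-0.8, -0.0, -0.7]
grip_width: 0.151
grasp_force: 39.5
```

>>> apply_moves(
  rows=[
    {"x": 0, "y": 0, "z": 0, "ax": 0, "ay": 0, "az": 0, "gripper": 1},
    {"x": 0, "y": 0, "z": 0, "ax": 0, "ay": 0, "az": 0, "gripper": 1},
    {"x": 15, "y": 0, "z": 0, "ax": 0, "ay": 0, "az": 0, "gripper": 1},
    {"x": 20, "y": 0, "z": 0, "ax": 0, "ay": 0, "az": 0, "gripper": 1},
    {"x": 20, "y": 0, "z": 0, "ax": 0, "ay": 0, "az": 0, "gripper": 1},
  ],
)

```text
clock: 17.73
position: [0.6337, 0.1941, 0.1335]
ee_rot: [0.55, 0.835, 0.001, 0.001]
ft_force: [-0.6, 0.8, -1.3]
grip_width: 0.142
grasp_force: 39.5
```

>>> apply_moves(
  rows=[
    {"x": 25, "y": 0, "z": 0, "ax": 0, "ay": 0, "az": 0, "gripper": 1},
    {"x": 25, "y": 0, "z": 0, "ax": 0, "ay": 0, "az": 0, "gripper": 1},
    {"x": 20, "y": 0, "z": 0, "ax": 0, "ay": 0, "az": 0, "gripper": 1},
    {"x": 12, "y": 0, "z": 0, "ax": 0, "ay": 0, "az": 0, "gripper": 1},
    {"x": 8, "y": 0, "z": 0, "ax": 0, "ay": 0, "az": 0, "gripper": 1},
  ],
)

```text
clock: 18.15
position: [0.5969, 0.2781, 0.133]
ee_rot: [0.548, 0.836, 0.001, 0.0]
ft_force: [0.6, -0.8, -2.8]
grip_width: 0.147
grasp_force: 39.5
```

>>> apply_moves(
  rows=[
    {"x": 0, "y": 0, "z": 0, "ax": 0, "ay": 0, "az": 0, "gripper": 1},
    {"x": 0, "y": 0, "z": 0, "ax": 0, "ay": 0, "az": 0, "gripper": 1},
    {"x": 0, "y": 0, "z": 0, "ax": 0, "ay": 0, "az": 0, "gripper": 1},
  ],
)

```text
clock: 18.4
position: [0.5985, 0.2738, 0.1314]
ee_rot: [0.55, 0.835, -0.0, 0.0]
ft_force: [0.4, -0.0, -1.9]
grip_width: 0.146
grasp_force: 39.5
```

```bash
python3 - <<'E'
from h import *
O=np.array([.637,.184,.0]);u=np.array([-.397,.918,0])
go(O+u*.1+[0,0,.1273],O+u*.1+[0,0,.2460],[.407,.281,.2460])
E
```

```text
t 18.4 p [0.5985 0.2738 0.1314] az 113.26 tilt 0.06 w 0.146 F [ 0.4 -0.  -1.9] g 39.5
to [0.5973 0.2758 0.1273] tool mm [ 2.3 -0.4  4.1]
to [0.5973 0.2758 0.246 ] tool mm [-1.000e-01  0.000e+00 -1.187e+02]
to [0.407, 0.281, 0.246] tool mm [ 7.990e+01 -1.728e+02 -1.000e-01]
```

>>> apply_moves(
  rows=[
    {"x": 1, "y": 0, "z": 2, "ax": 0, "ay": 0, "az": 0, "gripper": 1},
    {"x": 0, "y": 0, "z": 2, "ax": 0, "ay": 0, "az": 0, "gripper": 1},
    {"x": 0, "y": 0, "z": 0, "ax": 0, "ay": 0, "az": 0, "gripper": 1},
    {"x": 0, "y": 0, "z": 0, "ax": 0, "ay": 0, "az": 0, "gripper": 0.5},
    {"x": 0, "y": 0, "z": 0, "ax": 0, "ay": 0, "az": 0, "gripper": 0.5},
  ],
)

```text
clock: 18.82
position: [0.5973, 0.2761, 0.1272]
ee_rot: [0.549, 0.836, 0.0, 0.0]
ft_force: [-0.7, 0.1, 0.0]
grip_width: 0.42
grasp_force: 0.0
```

>>> apply_moves(
  rows=[
    {"x": 0, "y": 0, "z": 0, "ax": 0, "ay": 0, "az": 0, "gripper": 0.5},
    {"x": 0, "y": 0, "z": -20, "ax": 0, "ay": 0, "az": 0, "gripper": 0.5},
    {"x": 0, "y": 0, "z": -40, "ax": 0, "ay": 0, "az": 0, "gripper": 0.5},
    {"x": 0, "y": 0, "z": -40, "ax": 0, "ay": 0, "az": 0, "gripper": 0.5},
    {"x": 0, "y": 0, "z": -17, "ax": 0, "ay": 0, "az": 0, "gripper": 0.5},
  ],
)

```text
clock: 19.23
position: [0.5981, 0.2775, 0.2499]
ee_rot: [0.549, 0.836, 0.003, 0.001]
ft_force: [0.4, 0.7, 0.8]
grip_width: 0.5
grasp_force: 0.0
```

>>> apply_moves(
  rows=[
    {"x": 16, "y": -34.6, "z": 0, "ax": 0, "ay": 0, "az": 0, "gripper": 0.5},
    {"x": 16, "y": -34.6, "z": 0, "ax": 0, "ay": 0, "az": 0, "gripper": 0.5},
    {"x": 16, "y": -34.6, "z": 0, "ax": 0, "ay": 0, "az": 0, "gripper": 0.5},
    {"x": 16, "y": -34.6, "z": 0, "ax": 0, "ay": 0, "az": 0, "gripper": 0.5},
    {"x": 16, "y": -34.6, "z": 0, "ax": 0, "ay": 0, "az": 0, "gripper": 0.5},
  ],
)

```text
clock: 19.65
position: [0.4048, 0.2811, 0.2438]
ee_rot: [0.549, 0.836, -0.0, 0.0]
ft_force: [0.7, 0.0, 0.8]
grip_width: 0.503
grasp_force: 0.0
```

>>> apply_moves(
  rows=[
    {"x": 0, "y": 0, "z": 0, "ax": 0, "ay": 0, "az": 0, "gripper": 0.5},
    {"x": 0, "y": 0, "z": 0, "ax": 0, "ay": 0, "az": 0, "gripper": 0.5},
    {"x": 0, "y": 0, "z": 0, "ax": 0, "ay": 0, "az": 0, "gripper": 0.5},
  ],
)

```text
clock: 19.9
position: [0.4072, 0.2809, 0.2447]
ee_rot: [0.549, 0.836, 0.0, 0.001]
ft_force: [0.5, -0.8, 0.0]
grip_width: 0.501
grasp_force: 0.0
```

```bash
python3 - <<'E'
from h import *
sleeve([.407,.281])
go([.407,.281,.112],[.407,.281,.246],[.655,.1427,.246])
E
```

```text
pred [319. 228.] seen [319. 225.] [310 209  20  31 510] xy [0.4063 0.2831 0.112 ]
t 19.9 p [0.4075 0.2808 0.2445] az 113.32 tilt 0.03 w 0.501 F [ 0.1 -1.2 -0. ] g 0.0
to [0.407, 0.281, 0.112] tool mm [  0.4  -0.5 132.5]
to [0.407, 0.281, 0.246] tool mm [-0.00e+00  1.00e-01 -1.34e+02]
to [0.655, 0.1427, 0.246] tool mm [-2.252e+02  1.730e+02  1.000e-01]
```

>>> apply_moves(
  rows=[
    {"x": 0, "y": 0, "z": 30, "ax": 0, "ay": 0, "az": 0, "gripper": 0.5},
    {"x": 0.5, "y": 0, "z": 40, "ax": 0, "ay": 0, "az": 0, "gripper": 0.5},
    {"x": 0.5, "y": 0, "z": 36, "ax": 0, "ay": 0, "az": 0, "gripper": 0.5},
    {"x": 0, "y": 0, "z": 18, "ax": 0, "ay": 0, "az": 0, "gripper": 0.5},
    {"x": 0, "y": 0, "z": 9, "ax": 0, "ay": 0, "az": 0, "gripper": 0.5},
  ],
)

```text
clock: 20.37
position: [0.4056, 0.2811, 0.108]
ee_rot: [0.55, 0.835, -0.002, -0.002]
ft_force: [0.0, 0.6, 0.4]
grip_width: 0.502
grasp_force: 0.0
```

>>> apply_moves(
  rows=[
    {"x": 0, "y": 0, "z": 0, "ax": 0, "ay": 0, "az": 0, "gripper": 0.5},
    {"x": 0, "y": 0, "z": 0, "ax": 0, "ay": 0, "az": 0, "gripper": 1},
    {"x": 0, "y": 0, "z": 0, "ax": 0, "ay": 0, "az": 0, "gripper": 1},
    {"x": 0, "y": 0, "z": 0, "ax": 0, "ay": 0, "az": 0, "gripper": 1},
    {"x": 0, "y": 0, "z": 0, "ax": 0, "ay": 0, "az": 0, "gripper": 1},
  ],
)

```text
clock: 20.78
position: [0.4071, 0.2826, 0.1126]
ee_rot: [0.549, 0.836, 0.001, 0.001]
ft_force: [0.1, -0.3, 4.1]
grip_width: 0.145
grasp_force: 39.5
```

>>> apply_moves(
  rows=[
    {"x": 0, "y": 0, "z": 0, "ax": 0, "ay": 0, "az": 0, "gripper": 1},
    {"x": 0, "y": 0, "z": 0, "ax": 0, "ay": 0, "az": 0, "gripper": 1},
  ],
)

```text
clock: 20.95
position: [0.4071, 0.2826, 0.1126]
ee_rot: [0.549, 0.836, 0.001, 0.001]
ft_force: [-0.1, 0.3, 7.7]
grip_width: 0.144
grasp_force: 39.8
```

>>> apply_moves(
  rows=[
    {"x": 0, "y": 0, "z": -15, "ax": 0, "ay": 0, "az": 0, "gripper": 1},
    {"x": 0, "y": 0, "z": -30, "ax": 0, "ay": 0, "az": 0, "gripper": 1},
    {"x": 0, "y": 0, "z": -35, "ax": 0, "ay": 0, "az": 0, "gripper": 1},
    {"x": 0, "y": 0, "z": -35, "ax": 0, "ay": 0, "az": 0, "gripper": 1},
    {"x": 0, "y": 0, "z": -20, "ax": 0, "ay": 0, "az": 0, "gripper": 1},
  ],
)

```text
clock: 21.37
position: [0.4067, 0.2828, 0.2502]
ee_rot: [0.549, 0.836, 0.002, 0.001]
ft_force: [0.8, 0.4, -1.4]
grip_width: 0.146
grasp_force: 39.4
```

>>> apply_moves(
  rows=[
    {"x": -14.1, "y": 10.8, "z": 0, "ax": 0, "ay": 0, "az": 0, "gripper": 1},
    {"x": -28.2, "y": 21.6, "z": 0, "ax": 0, "ay": 0, "az": 0, "gripper": 1},
    {"x": -28.2, "y": 21.6, "z": 0, "ax": 0, "ay": 0, "az": 0, "gripper": 1},
    {"x": -28.2, "y": 21.6, "z": 0, "ax": 0, "ay": 0, "az": 0, "gripper": 1},
    {"x": -28.2, "y": 21.6, "z": 0, "ax": 0, "ay": 0, "az": 0, "gripper": 1},
  ],
)

```text
clock: 21.78
position: [0.5474, 0.2023, 0.2457]
ee_rot: [0.549, 0.836, -0.0, 0.0]
ft_force: [-0.2, 0.8, -0.9]
grip_width: 0.149
grasp_force: 39.4
```

>>> apply_moves(
  rows=[
    {"x": -28.2, "y": 21.6, "z": 0, "ax": 0, "ay": 0, "az": 0, "gripper": 1},
    {"x": -28.2, "y": 21.6, "z": 0, "ax": 0, "ay": 0, "az": 0, "gripper": 1},
    {"x": -28.2, "y": 21.6, "z": 0, "ax": 0, "ay": 0, "az": 0, "gripper": 1},
    {"x": -14.1, "y": 10.8, "z": 0, "ax": 0, "ay": 0, "az": 0, "gripper": 1},
    {"x": 0, "y": 0, "z": 0, "ax": 0, "ay": 0, "az": 0, "gripper": 1},
  ],
)

```text
clock: 22.2
position: [0.6575, 0.1386, 0.244]
ee_rot: [0.552, 0.834, -0.001, -0.0]
ft_force: [-0.0, -0.1, -2.0]
grip_width: 0.147
grasp_force: 39.4
```

>>> apply_moves(
  rows=[
    {"x": 0, "y": 0, "z": 0, "ax": 0, "ay": 0, "az": 0, "gripper": 1},
    {"x": 0, "y": 0, "z": 0, "ax": 0, "ay": 0, "az": 0, "gripper": 1},
  ],
)

```text
clock: 22.37
position: [0.6538, 0.144, 0.2457]
ee_rot: [0.549, 0.836, -0.0, -0.0]
ft_force: [0.1, 0.5, -1.2]
grip_width: 0.148
grasp_force: 39.4
```

```bash
python3 - <<'E'
from h import *
go([.655,.1427,.1315])
E
```

```text
t 22.4 p [0.6538 0.144  0.2457] az 113.42 tilt 0.06 w 0.148 F [ 0.1  0.5 -1.2] g 39.4
to [0.655, 0.1427, 0.1315] tool mm [ -1.8   0.7 114.2]
```

>>> apply_moves(
  rows=[
    {"x": 0, "y": 0.7, "z": 30, "ax": 0, "ay": 0, "az": 0, "gripper": 1},
    {"x": 0, "y": 0, "z": 35, "ax": 0, "ay": 0, "az": 0, "gripper": 1},
    {"x": 0, "y": 0, "z": 30, "ax": 0, "ay": 0, "az": 0, "gripper": 1},
    {"x": 0, "y": 0, "z": 14, "ax": 0, "ay": 0, "az": 0, "gripper": 1},
    {"x": 0, "y": 0, "z": 5.5, "ax": 0, "ay": 0, "az": 0, "gripper": 1},
  ],
)

```text
clock: 22.78
position: [0.6533, 0.1439, 0.1295]
ee_rot: [0.549, 0.836, -0.001, -0.001]
ft_force: [-0.4, 1.2, -0.7]
grip_width: 0.147
grasp_force: 39.4
```

>>> apply_moves(
  rows=[
    {"x": 0, "y": 0, "z": 0, "ax": 0, "ay": 0, "az": 0, "gripper": 1},
    {"x": 0, "y": 0, "z": 0, "ax": 0, "ay": 0, "az": 0, "gripper": 1},
    {"x": 15, "y": 0, "z": 0, "ax": 0, "ay": 0, "az": 0, "gripper": 1},
    {"x": 20, "y": 0, "z": 0, "ax": 0, "ay": 0, "az": 0, "gripper": 1},
    {"x": 20, "y": 0, "z": 0, "ax": 0, "ay": 0, "az": 0, "gripper": 1},
  ],
)

```text
clock: 23.2
position: [0.6336, 0.1956, 0.1339]
ee_rot: [0.55, 0.835, 0.001, 0.001]
ft_force: [0.3, 0.6, -1.0]
grip_width: 0.146
grasp_force: 39.4
```

>>> apply_moves(
  rows=[
    {"x": 16, "y": 0, "z": 0, "ax": 0, "ay": 0, "az": 0, "gripper": 1},
    {"x": 12, "y": 0, "z": 0, "ax": 0, "ay": 0, "az": 0, "gripper": 1},
    {"x": 9, "y": 0, "z": 0, "ax": 0, "ay": 0, "az": 0, "gripper": 1},
    {"x": 0, "y": 0, "z": 0, "ax": 0, "ay": 0, "az": 0, "gripper": 1},
    {"x": 0, "y": 0, "z": 0, "ax": 0, "ay": 0, "az": 0, "gripper": 1},
  ],
)

```text
clock: 23.62
position: [0.6188, 0.2283, 0.1323]
ee_rot: [0.549, 0.836, 0.0, 0.0]
ft_force: [0.3, -0.8, -1.8]
grip_width: 0.145
grasp_force: 39.4
```

```bash
python3 - <<'E'
from h import *
O=np.array([.637,.184,.0]);u=np.array([-.397,.918,0])
go(O+u*.051+[0,0,.1276])
E
```

```text
t 23.6 p [0.6188 0.2283 0.1323] az 113.4 tilt 0.05 w 0.145 F [ 0.3 -0.8 -1.8] g 39.4
to [0.616753 0.230818 0.1276  ] tool mm [ 3.1 -0.9  4.7]
```

>>> apply_moves(
  rows=[
    {"x": 1, "y": -0.5, "z": 2, "ax": 0, "ay": 0, "az": 0, "gripper": 1},
    {"x": 0, "y": 0, "z": 2, "ax": 0, "ay": 0, "az": 0, "gripper": 1},
    {"x": 0, "y": 0, "z": 0, "ax": 0, "ay": 0, "az": 0, "gripper": 1},
    {"x": 0, "y": 0, "z": 0, "ax": 0, "ay": 0, "az": 0, "gripper": 0.5},
    {"x": 0, "y": 0, "z": 0, "ax": 0, "ay": 0, "az": 0, "gripper": 0.5},
  ],
)

```text
clock: 24.03
position: [0.6179, 0.2285, 0.1277]
ee_rot: [0.55, 0.835, -0.0, 0.0]
ft_force: [0.2, -0.8, -0.4]
grip_width: 0.42
grasp_force: 0.0
```

>>> apply_moves(
  rows=[
    {"x": 0, "y": 0, "z": 0, "ax": 0, "ay": 0, "az": 0, "gripper": 0.5},
    {"x": 0, "y": 0, "z": -20, "ax": 0, "ay": 0, "az": 0, "gripper": 0.5},
    {"x": 0, "y": 0, "z": -40, "ax": 0, "ay": 0, "az": 0, "gripper": 0.5},
    {"x": 0, "y": 0, "z": -40, "ax": 0, "ay": 0, "az": 0, "gripper": 0.5},
    {"x": 0, "y": 0, "z": -17, "ax": 0, "ay": 0, "az": 0, "gripper": 0.5},
  ],
)

```text
clock: 24.45
position: [0.6187, 0.2299, 0.2504]
ee_rot: [0.549, 0.836, 0.002, 0.002]
ft_force: [1.4, -0.6, 1.1]
grip_width: 0.495
grasp_force: 0.0
```

>>> apply_moves(
  rows=[
    {"x": -30.2, "y": -20, "z": 0, "ax": 0, "ay": 0, "az": 0, "gripper": 1},
    {"x": -30.2, "y": -20, "z": 0, "ax": 0, "ay": 0, "az": 0, "gripper": 1},
    {"x": -30.2, "y": -20, "z": 0, "ax": 0, "ay": 0, "az": 0, "gripper": 1},
    {"x": -30.2, "y": -20, "z": 0, "ax": 0, "ay": 0, "az": 0, "gripper": 1},
    {"x": -30.2, "y": -20, "z": 0, "ax": 0, "ay": 0, "az": 0, "gripper": 1},
  ],
)

```text
clock: 24.87
position: [0.5852, 0.049, 0.2449]
ee_rot: [0.549, 0.836, -0.0, 0.0]
ft_force: [0.5, -0.8, -0.9]
grip_width: -0.003
grasp_force: 0.0
```

>>> apply_moves(
  rows=[
    {"x": -30.2, "y": -20, "z": 0, "ax": 0, "ay": 0, "az": 0, "gripper": 1},
    {"x": 0, "y": 0, "z": 0, "ax": 0, "ay": 0, "az": 0, "gripper": 1},
    {"x": 0, "y": 0, "z": 0, "ax": 0, "ay": 0, "az": 0, "gripper": 1},
    {"x": 0, "y": 0, "z": 0, "ax": 0, "ay": 0, "az": 0, "gripper": 1},
  ],
)

```text
clock: 25.2
position: [0.5794, 0.0156, 0.245]
ee_rot: [0.549, 0.836, 0.0, 0.0]
ft_force: [0.2, 0.6, 0.4]
grip_width: -0.002
grasp_force: 0.0
```

```bash
cat >> h.py <<'E'
BO=np.array([.637,.184,.0]);BU=np.array([-.397,.918,0]);BX=np.array([.918,.397,0])
def bay(x,y,z): return BO+BX*x/1e3+BU*y/1e3+[0,0,z/1e3]
E
python3 - <<'E'
from h import *
c=cam("wrist"); save(c,"w3"); p,r=state()
print("bay",((p-BO)@BX).round(4),((p-BO)@BU).round(4))
for x,y in((-85,0),(-85,-163),(-120,-130)): print(x,y,proj(c,bay(x,y,112)).round(0))
go(bay(-120,-130,86))
E
```

```text
t 25.2 p [0.5794 0.0165 0.2449] az 113.47 tilt 0.04 w -0.001 F [ 0.6 -0.3 -0.8] g 0.0
bay -0.1193 -0.1309
-85 0 [377.  17.]
-85 -163 [368. 270.]
-120 -130 [319. 226.]
t 25.2 p [0.5794 0.0165 0.2449] az 113.47 tilt 0.04 w -0.001 F [ 0.6 -0.3 -0.8] g 0.0
to [0.57845 0.01702 0.086  ] tool mm [  0.8  -0.8 158.9]
```

View pics/w3.png

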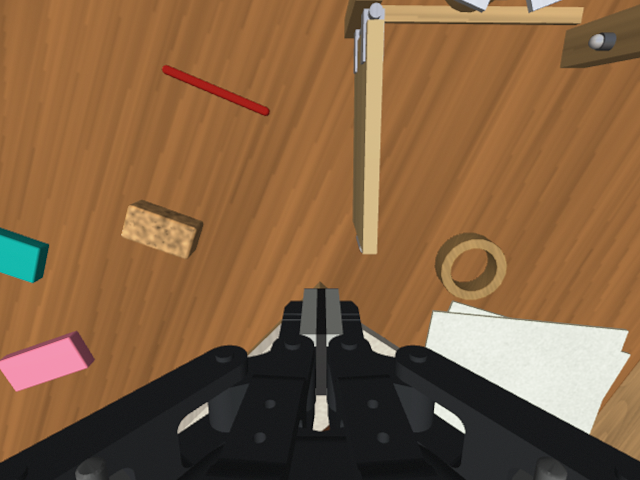

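```bash
python3 - <<'E'
from h import *
c=cam("top"); H=cv2.cvtColor(c["color"],cv2.COLOR_RGB2HSV)
t=onz(c,[312,151],.012); h=bay(-85,0,0); print("tape",t.round(3),"dist",np.hypot(*(t-h)[:2]).round(3))
P=[]
for a in np.r_[1.54,1.34:0.05:-.2,.1,0.0]:
    s=15*abs(np.sin(a))+11*abs(np.cos(a)); n=np.array([-np.sin(a),-np.cos(a)])
    P.append(np.array([-85,0])+130*np.array([np.cos(a),-np.sin(a)])+(5+s)*n); print(round(a,2),P[-1].round(1), (P[-1]-(P[-2] if len(P)>1 else [-120,-130])).round(1))
E
```

```text
tape [0.743 0.01  0.012] dist 0.231
1.54 [-101.3 -130.6] [18.7 -0.6]
1.34 [ -76.8 -131.6] [24.5 -1. ]
1.14 [ -51.8 -127.8] [25.   3.8]
0.94 [ -27.4 -118.9] [24.4  8.9]
0.74 [  -4.7 -104.8] [22.7 14.1]
0.54 [ 15.1 -85.8] [19.8 19. ]
0.34 [ 30.8 -62.6] [15.6 23.3]
0.14 [ 41.2 -36. ] [10.5 26.6]
0.1 [ 42.6 -30.3] [1.4 5.6]
0.0 [ 45. -16.] [ 2.4 14.3]
```

>>> apply_moves(
  rows=[
    {"x": 0, "y": 0, "z": 30, "ax": 0, "ay": 0, "az": 0, "gripper": 1},
    {"x": 0, "y": 0, "z": 40, "ax": 0, "ay": 0, "az": 0, "gripper": 1},
    {"x": 0, "y": 0, "z": 40, "ax": 0, "ay": 0, "az": 0, "gripper": 1},
    {"x": 0, "y": 0, "z": 32, "ax": 0, "ay": 0, "az": 0, "gripper": 1},
    {"x": 0, "y": 0, "z": 12, "ax": 0, "ay": 0, "az": 0, "gripper": 1},
  ],
)

```text
clock: 25.72
position: [0.5768, 0.0164, 0.0861]
ee_rot: [0.548, 0.836, -0.001, -0.003]
ft_force: [-0.6, -0.3, 0.1]
grip_width: 0.002
grasp_force: 0.0
```

>>> apply_moves(
  rows=[
    {"x": 0, "y": 0, "z": 4, "ax": 0, "ay": 0, "az": 0, "gripper": 1},
    {"x": 0, "y": 0, "z": 0, "ax": 0, "ay": 0, "az": 0, "gripper": 1},
    {"x": 0, "y": 10, "z": 0, "ax": 0, "ay": 0, "az": 0, "gripper": 1},
    {"x": 0, "y": 8, "z": 0, "ax": 0, "ay": 0, "az": 0, "gripper": 1},
    {"x": -0.5, "y": 8, "z": 0, "ax": 0, "ay": 0, "az": 0, "gripper": 1},
  ],
)

```text
clock: 26.13
position: [0.6055, 0.0256, 0.0888]
ee_rot: [0.549, 0.836, 0.001, 0.001]
ft_force: [0.6, -0.2, 0.3]
grip_width: -0.002
grasp_force: 0.1
```

>>> apply_moves(
  rows=[
    {"x": -0.5, "y": 8, "z": 0, "ax": 0, "ay": 0, "az": 0, "gripper": 1},
    {"x": 0, "y": 9, "z": 0, "ax": 0, "ay": 0, "az": 0, "gripper": 1},
    {"x": 2, "y": 12.5, "z": 0, "ax": 0, "ay": 0, "az": 0, "gripper": 1},
    {"x": 2, "y": 12.5, "z": 0, "ax": 0, "ay": 0, "az": 0, "gripper": 1},
    {"x": 4.4, "y": 12.2, "z": 0, "ax": 0, "ay": 0, "az": 0, "gripper": 1},
  ],
)

```text
clock: 26.55
position: [0.6513, 0.0536, 0.0869]
ee_rot: [0.55, 0.835, -0.0, 0.0]
ft_force: [-0.4, 0.1, 0.3]
grip_width: -0.004
grasp_force: 0.2
```

```bash
python3 - <<'E'
from h import *
p,r=state()
print("bay",((p-BO)@BX).round(4),((p-BO)@BU).round(4))
E
```

```text
t 26.6 p [0.6513 0.0536 0.0869] az 113.33 tilt 0.03 w -0.004 F [-0.4  0.1  0.3] g 0.2
bay -0.0386 -0.1254
```

>>> apply_moves(
  rows=[
    {"x": 6, "y": 11, "z": 0, "ax": 0, "ay": 0, "az": 0, "gripper": 1},
    {"x": 7, "y": 11.4, "z": 0, "ax": 0, "ay": 0, "az": 0, "gripper": 1},
    {"x": 7, "y": 11.4, "z": 0, "ax": 0, "ay": 0, "az": 0, "gripper": 1},
    {"x": 9.5, "y": 9.9, "z": 0, "ax": 0, "ay": 0, "az": 0, "gripper": 1},
    {"x": 9.5, "y": 9.9, "z": 0, "ax": 0, "ay": 0, "az": 0, "gripper": 1},
  ],
)

```text
clock: 26.97
position: [0.6845, 0.1117, 0.0868]
ee_rot: [0.549, 0.836, -0.0, 0.0]
ft_force: [-0.9, 0.4, -0.0]
grip_width: -0.005
grasp_force: 0.2
```

>>> apply_moves(
  rows=[
    {"x": 11.6, "y": 7.8, "z": 0, "ax": 0, "ay": 0, "az": 0, "gripper": 1},
    {"x": 11.6, "y": 7.8, "z": 0, "ax": 0, "ay": 0, "az": 0, "gripper": 1},
    {"x": 13.3, "y": 5.2, "z": 0, "ax": 0, "ay": 0, "az": 0, "gripper": 1},
    {"x": 13.3, "y": 5.2, "z": 0, "ax": 0, "ay": 0, "az": 0, "gripper": 1},
    {"x": 5, "y": 1.4, "z": 0, "ax": 0, "ay": 0, "az": 0, "gripper": 1},
  ],
)

```text
clock: 27.38
position: [0.6863, 0.1758, 0.0869]
ee_rot: [0.548, 0.837, 0.001, -0.001]
ft_force: [-0.6, 0.4, 0.3]
grip_width: -0.001
grasp_force: 0.1
```

>>> apply_moves(
  rows=[
    {"x": 5, "y": 1, "z": 0, "ax": 0, "ay": 0, "az": 0, "gripper": 1},
    {"x": 5, "y": 1, "z": 0, "ax": 0, "ay": 0, "az": 0, "gripper": 1},
    {"x": 0, "y": 0, "z": 0, "ax": 0, "ay": 0, "az": 0, "gripper": 1},
  ],
)

```text
clock: 27.63
position: [0.6853, 0.1802, 0.0868]
ee_rot: [0.55, 0.835, -0.001, 0.001]
ft_force: [-1.2, -2.5, 0.8]
grip_width: -0.005
grasp_force: 0.9
```

```bash
python3 - <<'E'
from h import *
p,r=state()
print("bay",((p-BO)@BX).round(4),((p-BO)@BU).round(4))
E
```

```text
t 27.6 p [0.6853 0.1802 0.0868] az 113.29 tilt 0.15 w -0.005 F [-1.2 -2.5  0.8] g 0.9
bay 0.0428 -0.0227
```

>>> apply_moves(
  rows=[
    {"x": 3, "y": 0, "z": 0, "ax": 0, "ay": 0, "az": 0, "gripper": 1},
    {"x": 3, "y": 0, "z": 0, "ax": 0, "ay": 0, "az": 0, "gripper": 1},
    {"x": 0, "y": 0, "z": 0, "ax": 0, "ay": 0, "az": 0, "gripper": 1},
  ],
)

```text
clock: 27.88
position: [0.6829, 0.1868, 0.0869]
ee_rot: [0.55, 0.835, -0.0, 0.0]
ft_force: [0.6, -0.6, 0.6]
grip_width: 0.005
grasp_force: 0.3
```

>>> apply_moves(
  rows=[
    {"x": 2, "y": 0, "z": 0, "ax": 0, "ay": 0, "az": 0, "gripper": 1},
    {"x": 2, "y": 0, "z": 0, "ax": 0, "ay": 0, "az": 0, "gripper": 1},
    {"x": 0, "y": 0, "z": 0, "ax": 0, "ay": 0, "az": 0, "gripper": 1},
  ],
)

```text
clock: 28.13
position: [0.6819, 0.189, 0.0869]
ee_rot: [0.55, 0.835, -0.001, 0.001]
ft_force: [2.8, -6.5, -0.3]
grip_width: -0.002
grasp_force: 3.1
```

```bash
python3 - <<'E'
from h import *
p,r=state()
print("bay",((p-BO)@BX).round(4),((p-BO)@BU).round(4))
E
```

```text
t 28.1 p [0.6819 0.189  0.0869] az 113.28 tilt 0.16 w -0.002 F [ 2.8 -6.5 -0.3] g 3.1
bay 0.0432 -0.0132
```

>>> apply_moves(
  rows=[
    {"x": -10, "y": 0, "z": 0, "ax": 0, "ay": 0, "az": 0, "gripper": 1},
    {"x": -15, "y": 0, "z": 0, "ax": 0, "ay": 0, "az": 0, "gripper": 1},
    {"x": 0, "y": 0, "z": -30, "ax": 0, "ay": 0, "az": 0, "gripper": 1},
    {"x": 0, "y": 0, "z": -40, "ax": 0, "ay": 0, "az": 0, "gripper": 1},
    {"x": 0, "y": 0, "z": -40, "ax": 0, "ay": 0, "az": 0, "gripper": 1},
  ],
)

```text
clock: 28.55
position: [0.6909, 0.1663, 0.1971]
ee_rot: [0.55, 0.835, -0.001, -0.001]
ft_force: [0.4, 0.6, -0.0]
grip_width: 0.001
grasp_force: 0.0
```

>>> apply_moves(
  rows=[
    {"x": -28, "y": -20, "z": -20, "ax": 0, "ay": 0, "az": 0, "gripper": 1},
    {"x": -28, "y": -20, "z": -20, "ax": 0, "ay": 0, "az": 0, "gripper": 1},
    {"x": -28, "y": -20, "z": -20, "ax": 0, "ay": 0, "az": 0, "gripper": 1},
    {"x": -28, "y": -20, "z": -20, "ax": 0, "ay": 0, "az": 0, "gripper": 1},
    {"x": -28, "y": -20, "z": -20, "ax": 0, "ay": 0, "az": 0, "gripper": 1},
  ],
)

```text
clock: 28.97
position: [0.6543, -0.0028, 0.2979]
ee_rot: [0.549, 0.836, 0.0, 0.0]
ft_force: [0.4, -0.3, 0.4]
grip_width: -0.001
grasp_force: 0.0
```

>>> apply_moves(
  rows=[
    {"x": -28, "y": -20, "z": -20, "ax": 0, "ay": 0, "az": 0, "gripper": 0},
    {"x": -28, "y": -20, "z": -20, "ax": 0, "ay": 0, "az": 0, "gripper": 0},
    {"x": -28, "y": -20, "z": -10, "ax": 0, "ay": 0, "az": 0, "gripper": 0},
    {"x": -28, "y": -20, "z": -10, "ax": 0, "ay": 0, "az": 0, "gripper": 0},
    {"x": -28, "y": -20, "z": 0, "ax": 0, "ay": 0, "az": 0, "gripper": 0},
  ],
)

```text
clock: 29.38
position: [0.6183, -0.1709, 0.3595]
ee_rot: [0.549, 0.836, 0.001, 0.002]
ft_force: [1.1, 0.1, -0.1]
grip_width: 0.71
grasp_force: 0.0
```

>>> apply_moves(
  rows=[
    {"x": 0, "y": 0, "z": 0, "ax": 0, "ay": 0, "az": 0, "gripper": 0},
    {"x": 0, "y": 0, "z": 0, "ax": 0, "ay": 0, "az": 0, "gripper": 0},
    {"x": 0, "y": 0, "z": 0, "ax": 0, "ay": 0, "az": 0, "gripper": 0},
  ],
)

```text
clock: 29.63
position: [0.6185, -0.1684, 0.3567]
ee_rot: [0.549, 0.836, 0.0, -0.0]
ft_force: [0.2, 1.1, -0.0]
grip_width: 0.998
grasp_force: 0.0
```

```bash
python3 - <<'E'
from h import *
p,r=state()
c=cam("wrist"); save(c,"w4"); s=cam("scene"); save(s,"s1"); t=cam("top"); save(t,"t1")
w=c["color"]; a=s["color"][180:470,180:510]
b=t["color"][130:310,120:560]
k=np.zeros((600,800,3),np.uint8); k[:360,:480]=cv2.resize(w,(480,360)); k[:281,480:800]=cv2.resize(a,(320,281)); k[365:365+233,:570]=cv2.resize(b,(570,233))
cv2.imwrite("pics/mix1.png",k[:,:,::-1])
E
```

```text
t 29.6 p [ 0.6185 -0.1684  0.3567] az 113.36 tilt 0.05 w 0.998 F [ 0.2  1.1 -0. ] g 0.0
```

View pics/mix1.png

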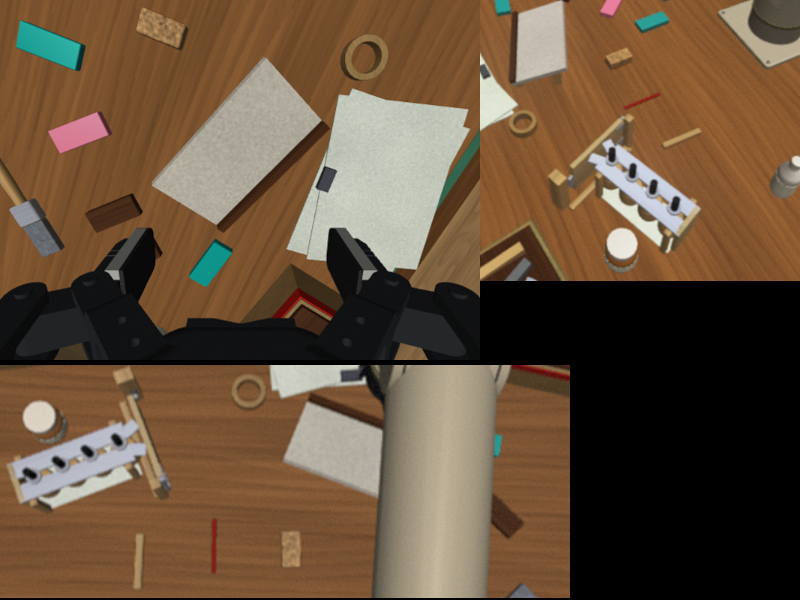

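```bash
python3 - <<'E'
from h import *
p,r=state()
c=cam("wrist"); im=c["color"].astype(int); hsv=cv2.cvtColor(c["color"],cv2.COLOR_RGB2HSV)
print("o",c["o"].round(3))
m=((hsv[...,1]<45)&(hsv[...,2]>120)).astype(np.uint8); m=cv2.morphologyEx(m,cv2.MORPH_OPEN,np.ones((5,5)))
n,l,st,ce=cv2.connectedComponentsWithStats(m); i=l[190,315]; print(st[i])
cs,_=cv2.findContours((l==i).astype(np.uint8),0,2); k=max(cs,key=cv2.contourArea); h=cv2.convexHull(k)
for e in (6,10,15):
    q=cv2.approxPolyDP(h,e,True)[:,0]
    print(e,q.tolist())
q=q.astype(float)
for v in q: print(v, "hi",onz(c,v,.0771).round(4),"lo",onz(c,v,.035).round(4))
# panels
V=hsv[...,2]; m=((V<95)&(hsv[...,1]>110)&(hsv[...,0]<25)).astype(np.uint8); m=cv2.morphologyEx(m,cv2.MORPH_OPEN,np.ones((3,3)))
E
```

```text
t 29.8 p [ 0.6188 -0.1668  0.3567] az 113.51 tilt 0.03 w 0.998 F [0.2 0.8 1.2] g 0.0
o [ 0.59  -0.099  0.487]
[  202    79   224   220 22787]
6 [[354, 79], [425, 163], [285, 298], [202, 243]]
10 [[354, 79], [425, 163], [285, 298], [202, 243]]
15 [[354, 79], [425, 163], [285, 298], [202, 243]]
[354.  79.] hi [ 0.6057 -0.0531  0.0771] lo [ 0.6073 -0.0484  0.035 ]
[425. 163.] hi [ 0.7072 -0.0971  0.0771] lo [ 0.7193 -0.0969  0.035 ]
[285. 298.] hi [ 0.6321 -0.2971  0.0771] lo [ 0.6364 -0.3174  0.035 ]
[202. 243.] hi [ 0.5236 -0.272   0.0771] lo [ 0.5169 -0.2898  0.035 ]
```

Four feet hang in the bay and the gate is shut. The wrist view shows the board at (203,247), (353,76), (428,161) and (289,296), and the panels at the lower left. Next I look at the panels.

>>> apply_moves(
  rows=[
    {"x": -22.5, "y": -26.2, "z": 7, "ax": 0, "ay": 0, "az": 0, "gripper": 0},
    {"x": -22.5, "y": -26.2, "z": 7, "ax": 0, "ay": 0, "az": 0, "gripper": 0},
    {"x": -22.5, "y": -26.2, "z": 7, "ax": 0, "ay": 0, "az": 0, "gripper": 0},
    {"x": -22.5, "y": -26.2, "z": 7, "ax": 0, "ay": 0, "az": 0, "gripper": 0},
    {"x": -22.5, "y": -26.2, "z": 7, "ax": 0, "ay": 0, "az": 0, "gripper": 0},
  ],
)

```text
clock: 30.25
position: [0.5425, -0.324, 0.3216]
ee_rot: [0.548, 0.836, 0.0, 0.0]
ft_force: [0.1, 0.6, 0.5]
grip_width: 0.999
grasp_force: 0.0
```

>>> apply_moves(
  rows=[
    {"x": -22.5, "y": -26.2, "z": 7, "ax": 0, "ay": 0, "az": 0, "gripper": 0},
    {"x": -22.5, "y": -26.2, "z": 7, "ax": 0, "ay": 0, "az": 0, "gripper": 0},
    {"x": -22.5, "y": -26.2, "z": 7, "ax": 0, "ay": 0, "az": 0, "gripper": 0},
    {"x": 0, "y": 0, "z": 0, "ax": 0, "ay": 0, "az": 6.74, "gripper": 0},
    {"x": 0, "y": 0, "z": 0, "ax": 0, "ay": 0, "az": 6.74, "gripper": 0},
  ],
)

```text
clock: 30.67
position: [0.496, -0.4186, 0.2998]
ee_rot: [0.647, 0.763, -0.0, -0.001]
ft_force: [0.2, 1.0, 0.0]
grip_width: 1.0
grasp_force: 0.0
```

>>> apply_moves(
  rows=[
    {"x": 0, "y": 0, "z": 0, "ax": 0, "ay": 0, "az": 6.74, "gripper": 0},
    {"x": 0, "y": 0, "z": 0, "ax": 0, "ay": 0, "az": 6.74, "gripper": 0},
    {"x": 0, "y": 0, "z": 0, "ax": 0, "ay": 0, "az": 6.74, "gripper": 0},
    {"x": 0, "y": 0, "z": 0, "ax": 0, "ay": 0, "az": 6.74, "gripper": 0},
    {"x": 0, "y": 0, "z": 0, "ax": 0, "ay": 0, "az": 6.74, "gripper": 0},
  ],
)

```text
clock: 31.08
position: [0.4982, -0.4158, 0.3008]
ee_rot: [0.839, 0.544, 0.0, -0.0]
ft_force: [0.1, 0.2, 0.7]
grip_width: 0.999
grasp_force: 0.0
```

>>> apply_moves(
  rows=[
    {"x": 0, "y": 0, "z": 0, "ax": 0, "ay": 0, "az": 6.74, "gripper": 0},
    {"x": 0, "y": 0, "z": 0, "ax": 0, "ay": 0, "az": 6.74, "gripper": 0},
    {"x": 0, "y": 0, "z": 0, "ax": 0, "ay": 0, "az": 6.74, "gripper": 0},
    {"x": 0, "y": 0, "z": 0, "ax": 0, "ay": 0, "az": 0, "gripper": 0},
    {"x": 0, "y": 0, "z": 0, "ax": 0, "ay": 0, "az": 0, "gripper": 0},
  ],
)

```text
clock: 31.5
position: [0.4981, -0.4159, 0.3008]
ee_rot: [0.92, 0.393, 0.0, 0.0]
ft_force: [-0.4, 0.4, 0.6]
grip_width: 0.996
grasp_force: 0.0
```

```bash
cat >> h.py <<'E'
def panels(c,z=.016):
    hsv=cv2.cvtColor(c["color"],cv2.COLOR_RGB2HSV); V=hsv[...,2]
    m=((V<95)&(V>35)&(hsv[...,1]>110)&(hsv[...,0]<25)).astype(np.uint8); m=cv2.morphologyEx(m,cv2.MORPH_OPEN,np.ones((3,3)))
    cs,_=cv2.findContours(m,0,2); out=[]
    for k in cs:
        if cv2.contourArea(k)<300: continue
        w=np.array([onz(c,q,z)[:2] for q in k[:,0].astype(float)],np.float32)*1000
        (cx,cy),(a,b),an=cv2.minAreaRect(w)
        if a<b: an+=90; a,b=b,a
        if 70<a<115 and 28<b<60: out.append((cx,cy)); print("panel",round(cx,1),round(cy,1),"size",round(a,1),round(b,1),"az",round(an%180,1),"px",proj(c,[cx/1e3,cy/1e3,z]).round(0))
    return out
E
python3 - <<'E'
from h import *
p,r=state(); c=cam("wrist"); save(c,"w5"); panels(c); print(get_obs()["joint_pos"].round(2) if hasattr(get_obs()["joint_pos"],"round") else get_obs()["joint_pos"])
E
```

```text
t 31.5 p [ 0.4981 -0.4159  0.3008] az 46.27 tilt 0.0 w 0.996 F [-0.4  0.4  0.6] g 0.0
[ 0.85  0.38 -0.3   1.28  0.11  1.49 -0.21]
```

View pics/w5.png

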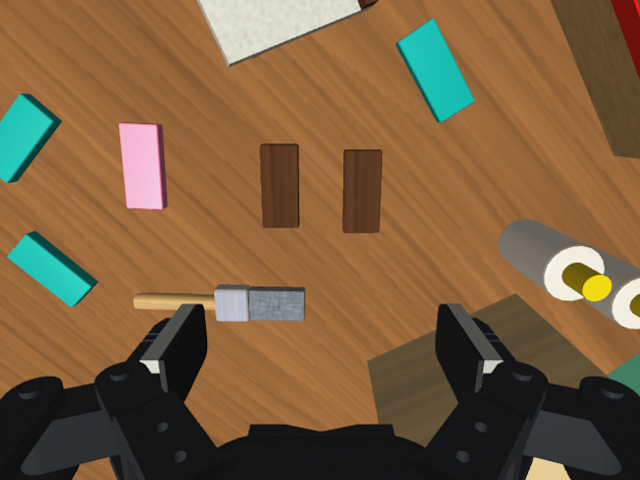

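```bash
sed -i 's/(V<95)&(V>35)&(hsv\[...,1\]>110)&(hsv\[...,0\]<25)/(V<105)\&(V>20)\&(hsv[...,1]>60)\&((hsv[...,0]<25)|(hsv[...,0]>165))/; s/<300: continue/<800: continue/' h.py
python3 - <<'E'
from h import *
p,r=state(); c=cam("wrist"); h=cv2.cvtColor(c["color"],cv2.COLOR_RGB2HSV); print(h[186,280],h[191,362],h[250,320]); P=panels(c)
for q in P: go([q[0]/1e3,q[1]/1e3,.08])
E
```

```text
t 31.6 p [ 0.498  -0.4161  0.3008] az 46.28 tilt 0.0 w 0.998 F [ 0.1 -0.3 -0.6] g 0.0
[ 12 154  86] [ 11 158  89] [ 14 156 159]
panel 528.4 -447.7 size 89.6 40.4 az 46.4 px [361. 192.]
panel 469.4 -383.3 size 90.0 40.0 az 46.2 px [280. 186.]
t 31.6 p [ 0.4979 -0.4163  0.3008] az 46.24 tilt 0.0 w 1.004 F [ 0.2 -0.5  0.4] g 0.0
to [0.5284340209960937, -0.4476502990722656, 0.08] tool mm [ -1.5  43.8 220.8]
t 31.6 p [ 0.4979 -0.4163  0.3008] az 46.24 tilt 0.0 w 1.004 F [ 0.2 -0.5  0.4] g 0.0
to [0.4694067993164063, -0.3832701416015625, 0.08] tool mm [  4.1 -43.4 220.8]
```

>>> apply_moves(
  rows=[
    {"x": -1, "y": 22, "z": 30, "ax": 0, "ay": 0, "az": 0, "gripper": 0.35},
    {"x": -0.5, "y": 22, "z": 30, "ax": 0, "ay": 0, "az": 0, "gripper": 0.35},
    {"x": 0, "y": 0, "z": 40, "ax": 0, "ay": 0, "az": 0, "gripper": 0.35},
    {"x": 0, "y": 0, "z": 40, "ax": 0, "ay": 0, "az": 0, "gripper": 0.35},
    {"x": 0, "y": 0, "z": 40, "ax": 0, "ay": 0, "az": 0, "gripper": 0.35},
  ],
)

```text
clock: 32.02
position: [0.5283, -0.4482, 0.119]
ee_rot: [0.92, 0.392, 0.0, 0.0]
ft_force: [0.8, -0.6, -0.6]
grip_width: 0.653
grasp_force: 0.0
```

>>> apply_moves(
  rows=[
    {"x": 0, "y": 0, "z": 30, "ax": 0, "ay": 0, "az": 0, "gripper": 0.35},
    {"x": 0, "y": 0, "z": 20, "ax": 0, "ay": 0, "az": 0, "gripper": 0.35},
    {"x": 0, "y": 0, "z": 10, "ax": 0, "ay": 0, "az": 0, "gripper": 0.35},
    {"x": 0, "y": 0, "z": 0, "ax": 0, "ay": 0, "az": 0, "gripper": 0.35},
    {"x": 0, "y": 0, "z": 0, "ax": 0, "ay": 0, "az": 0, "gripper": 0.35},
  ],
)

```text
clock: 32.43
position: [0.5286, -0.4485, 0.0617]
ee_rot: [0.92, 0.391, 0.0, 0.0]
ft_force: [0.6, -0.0, 0.6]
grip_width: 0.647
grasp_force: 0.0
```

```bash
python3 - <<'E'
from h import *
go([.5284,-.4477,.014])
E
```

```text
t 32.4 p [ 0.5286 -0.4485  0.0617] az 46.04 tilt 0.05 w 0.647 F [ 0.6 -0.   0.6] g 0.0
to [0.5284, -0.4477, 0.014] tool mm [ 0.4 -0.8 47.7]
```

>>> apply_moves(
  rows=[
    {"x": 0, "y": 0, "z": 20, "ax": 0, "ay": 0, "az": 0, "gripper": 0.35},
    {"x": 0, "y": 0, "z": 15, "ax": 0, "ay": 0, "az": 0, "gripper": 0.35},
    {"x": 0, "y": 0, "z": 8, "ax": 0, "ay": 0, "az": 0, "gripper": 0.35},
    {"x": 0, "y": 0, "z": 3.5, "ax": 0, "ay": 0, "az": 0, "gripper": 0.35},
    {"x": 0, "y": 0, "z": 0, "ax": 0, "ay": 0, "az": 0, "gripper": 0.35},
  ],
)

```text
clock: 32.85
position: [0.5279, -0.4482, 0.0139]
ee_rot: [0.921, 0.391, -0.0, -0.0]
ft_force: [0.2, -0.5, 0.2]
grip_width: 0.652
grasp_force: 0.0
```

>>> apply_moves(
  rows=[
    {"x": 0, "y": 0, "z": 0, "ax": 0, "ay": 0, "az": 0, "gripper": 0.35},
    {"x": 0, "y": 0, "z": 0, "ax": 0, "ay": 0, "az": 0, "gripper": 0.7},
    {"x": 0, "y": 0, "z": 0, "ax": 0, "ay": 0, "az": 0, "gripper": 0.7},
    {"x": 0, "y": 0, "z": 0, "ax": 0, "ay": 0, "az": 0, "gripper": 0.7},
    {"x": 0, "y": 0, "z": 0, "ax": 0, "ay": 0, "az": 0, "gripper": 0.7},
  ],
  newtons=30,
)

```text
clock: 33.27
position: [0.5288, -0.4488, 0.0155]
ee_rot: [0.921, 0.39, 0.0, 0.001]
ft_force: [-0.2, -0.2, 5.9]
grip_width: 0.457
grasp_force: 31.6
```

```bash
python3 - <<'E'
from h import *
state()
E
```

```text
t 33.3 p [ 0.5288 -0.4488  0.0155] az 45.97 tilt 0.11 w 0.457 F [-0.2 -0.2  5.9] g 31.6
```

>>> apply_moves(
  rows=[
    {"x": 0, "y": 0, "z": -15, "ax": 0, "ay": 0, "az": 0, "gripper": 0.7},
    {"x": 0, "y": 0, "z": -30, "ax": 0, "ay": 0, "az": 0, "gripper": 0.7},
    {"x": 0, "y": 0, "z": -40, "ax": 0, "ay": 0, "az": 0, "gripper": 0.7},
    {"x": 0, "y": 0, "z": -40, "ax": 0, "ay": 0, "az": 0, "gripper": 0.7},
    {"x": 0, "y": 0, "z": -40, "ax": 0, "ay": 0, "az": 0, "gripper": 0.7},
  ],
)

```text
clock: 33.68
position: [0.5278, -0.4479, 0.1821]
ee_rot: [0.921, 0.391, 0.0, -0.0]
ft_force: [0.8, -0.2, -0.1]
grip_width: 0.458
grasp_force: 30.9
```

>>> apply_moves(
  rows=[
    {"x": 0, "y": 0, "z": -20, "ax": 0, "ay": 0, "az": 0, "gripper": 0.7},
    {"x": 0, "y": 0, "z": 0, "ax": 0, "ay": 0, "az": 0, "gripper": 0.7},
    {"x": 0, "y": 0, "z": 0, "ax": 0, "ay": 0, "az": 0, "gripper": 0.7},
  ],
)

```text
clock: 33.93
position: [0.5286, -0.4486, 0.2016]
ee_rot: [0.921, 0.391, 0.001, 0.001]
ft_force: [-0.2, 0.4, -2.0]
grip_width: 0.461
grasp_force: 30.9
```

```bash
cat >> h.py <<'E'
RO=np.array([.6788,-.2066,.035]); th=np.radians(159.3); cs,sn=np.cos(.33),np.sin(.33)
EX=np.array([cs*np.cos(th),cs*np.sin(th),sn]); EN=np.array([-sn*np.cos(th),-sn*np.sin(th),cs]); EY=np.cross(EN,EX)
RT=np.c_[-EX,EY,-EN]   # tool axes for placing
def brd(x,y,z): return RO+(EX*x+EY*y+EN*z)/1e3
E
python3 - <<'E'
from h import *
p,r=state(); t=brd(52,33,75)
print("target",t.round(3),"move first, tool mm",(r.T@(t-p)*1e3).round(1))
rv=np.degrees(R.from_matrix(r.T@RT).as_rotvec()); print("rotvec",rv.round(1),np.linalg.norm(rv))
# as two steps: yaw about tool z, then tilt about new y
az=np.degrees(np.arctan2(r[1,0],r[0,0])); print("yaw tool z",az-(159.3-180), "then ay", np.degrees(R.from_matrix((R.from_euler('z',0).as_matrix()@R.from_matrix(r).as_matrix()@R.from_euler('z',az+20.7,degrees=True).as_matrix()).T@RT).as_rotvec()).round(1))
c=cam("wrist"); panels(c)
E
```

```text
t 33.9 p [ 0.5286 -0.4486  0.2016] az 45.98 tilt 0.18 w 0.461 F [-0.2  0.4 -2. ] g 30.9
target [ 0.644 -0.229  0.123] move first, tool mm [238.2 -70.1  78.6]
rotvec [ 11.1 -16.8  66. ] 69.03984799163987
yaw tool z 66.67956937847975 then ay [  0.1 -19.1  -0. ]
panel 474.8 -387.5 size 90.3 35.4 az 49.7 px [221. 204.]
```

>>> apply_moves(
  rows=[
    {"x": 34, "y": -10, "z": 0, "ax": 0, "ay": 0, "az": 0, "gripper": 0.7},
    {"x": 34, "y": -10, "z": 0, "ax": 0, "ay": 0, "az": 0, "gripper": 0.7},
    {"x": 34, "y": -10, "z": 0, "ax": 0, "ay": 0, "az": 0, "gripper": 0.7},
    {"x": 34, "y": -10, "z": 0, "ax": 0, "ay": 0, "az": 0, "gripper": 0.7},
    {"x": 34, "y": -10, "z": 0, "ax": 0, "ay": 0, "az": 0, "gripper": 0.7},
  ],
)

```text
clock: 34.4
position: [0.6099, -0.2894, 0.1974]
ee_rot: [0.921, 0.391, -0.001, -0.001]
ft_force: [0.6, -0.4, -0.9]
grip_width: 0.452
grasp_force: 30.9
```

>>> apply_moves(
  rows=[
    {"x": 34, "y": -10, "z": 0, "ax": 0, "ay": 0, "az": 0, "gripper": 0.7},
    {"x": 34, "y": -10, "z": 0, "ax": 0, "ay": 0, "az": 0, "gripper": 0.7},
    {"x": 0, "y": 0, "z": 0, "ax": 0, "ay": 0, "az": 6.67, "gripper": 0.7},
    {"x": 0, "y": 0, "z": 0, "ax": 0, "ay": 0, "az": 6.67, "gripper": 0.7},
    {"x": 0, "y": 0, "z": 0, "ax": 0, "ay": 0, "az": 6.67, "gripper": 0.7},
  ],
)

```text
clock: 34.82
position: [0.6425, -0.2273, 0.1971]
ee_rot: [0.975, 0.223, -0.002, -0.001]
ft_force: [-0.7, -0.1, -0.4]
grip_width: 0.459
grasp_force: 31.0
```

>>> apply_moves(
  rows=[
    {"x": 0, "y": 0, "z": 0, "ax": 0, "ay": 0, "az": 6.67, "gripper": 0.7},
    {"x": 0, "y": 0, "z": 0, "ax": 0, "ay": 0, "az": 6.67, "gripper": 0.7},
    {"x": 0, "y": 0, "z": 0, "ax": 0, "ay": 0, "az": 6.67, "gripper": 0.7},
    {"x": 0, "y": 0, "z": 0, "ax": 0, "ay": 0, "az": 6.67, "gripper": 0.7},
    {"x": 0, "y": 0, "z": 0, "ax": 0, "ay": 0, "az": 6.67, "gripper": 0.7},
  ],
)

```text
clock: 35.23
position: [0.6422, -0.2283, 0.1972]
ee_rot: [0.998, -0.067, -0.002, -0.0]
ft_force: [-0.4, -0.0, -0.1]
grip_width: 0.462
grasp_force: 30.9
```

>>> apply_moves(
  rows=[
    {"x": 0, "y": 0, "z": 0, "ax": 0, "ay": 0, "az": 6.67, "gripper": 0.7},
    {"x": 0, "y": 0, "z": 0, "ax": 0, "ay": 0, "az": 6.67, "gripper": 0.7},
    {"x": 0, "y": 0, "z": 0, "ax": 0, "ay": -6.37, "az": 0, "gripper": 0.7},
    {"x": 0, "y": 0, "z": 0, "ax": 0, "ay": -6.37, "az": 0, "gripper": 0.7},
    {"x": 0, "y": 0, "z": 0, "ax": 0, "ay": -6.37, "az": 0, "gripper": 0.7},
  ],
)

```text
clock: 35.65
position: [0.6421, -0.2283, 0.1992]
ee_rot: [0.97, -0.177, -0.167, -0.03]
ft_force: [1.2, -1.5, -1.4]
grip_width: 0.457
grasp_force: 30.9
```

>>> apply_moves(
  rows=[
    {"x": 0, "y": 0, "z": 0, "ax": 0, "ay": 0, "az": 0, "gripper": 0.7},
    {"x": 0, "y": 0, "z": 0, "ax": 0, "ay": 0, "az": 0, "gripper": 0.7},
    {"x": 0, "y": 0, "z": 0, "ax": 0, "ay": 0, "az": 0, "gripper": 0.7},
  ],
)

```text
clock: 35.9
position: [0.6431, -0.2284, 0.1983]
ee_rot: [0.97, -0.177, -0.163, -0.03]
ft_force: [0.2, 0.7, 0.4]
grip_width: 0.46
grasp_force: 30.9
```

```bash
cat >> h.py <<'E'
def gob(x,y,z):
    p,r=state(); d=p-RO; print("brd now",(np.r_[d@EX,d@EY,d@EN]*1e3).round(1),"tool mm",(r.T@(brd(x,y,z)-p)*1e3).round(1),"rot err deg",np.degrees(R.from_matrix(r.T@RT).as_rotvec()).round(2))
E
python3 - <<'E'
from h import *
gob(52,33,45); c=cam("wrist"); save(c,"w6")
E
```

```text
t 35.9 p [ 0.6431 -0.2284  0.1983] az -20.72 tilt 19.07 w 0.46 F [0.2 0.7 0.4] g 30.9
brd now [ 77.2  33.  146.2] tool mm [ 25.5  -0.  101.1] rot err deg [-0.    0.16 -0.02]
```

View pics/w6.png

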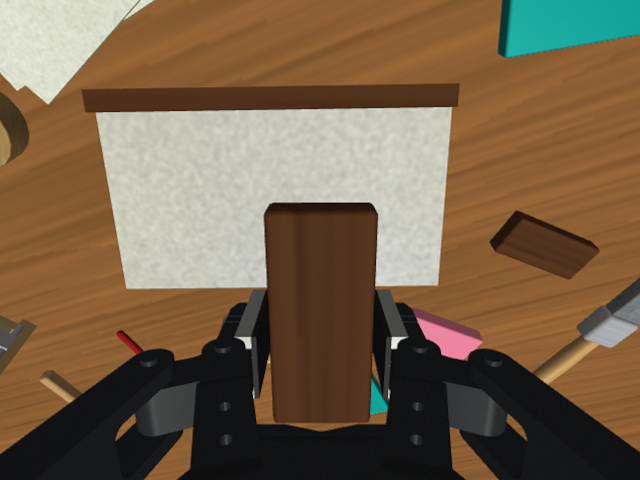

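>>> apply_moves(
  rows=[
    {"x": 6, "y": 0, "z": 25, "ax": 0, "ay": 0, "az": -0.75, "gripper": 0.7},
    {"x": 10, "y": 0, "z": 35, "ax": 0, "ay": 0, "az": 0, "gripper": 0.7},
    {"x": 9.5, "y": 0, "z": 30, "ax": 0, "ay": 0, "az": 0, "gripper": 0.7},
    {"x": 0, "y": 0, "z": 11, "ax": 0, "ay": 0, "az": 0, "gripper": 0.7},
    {"x": 0, "y": 0, "z": 0, "ax": 0, "ay": 0, "az": 0, "gripper": 0.7},
  ],
)

```text
clock: 36.37
position: [0.6329, -0.2246, 0.0946]
ee_rot: [0.971, -0.171, -0.164, -0.031]
ft_force: [-1.0, 0.5, -0.3]
grip_width: 0.457
grasp_force: 30.9
```

>>> apply_moves(
  rows=[
    {"x": 0, "y": 0, "z": 10, "ax": 0, "ay": 0, "az": 0, "gripper": 0.7},
    {"x": 0, "y": 0, "z": 8, "ax": 0, "ay": 0, "az": 0, "gripper": 0.7},
    {"x": 0, "y": 0, "z": 4, "ax": 0, "ay": 0, "az": 0, "gripper": 0.7},
    {"x": 0, "y": 0, "z": 0, "ax": 0, "ay": 0, "az": 0, "gripper": 0.7},
    {"x": 0, "y": 0, "z": 0, "ax": 0, "ay": 0, "az": 0, "gripper": 0.7},
  ],
)

```text
clock: 36.78
position: [0.6284, -0.2226, 0.0754]
ee_rot: [0.971, -0.171, -0.163, -0.031]
ft_force: [-0.5, -0.3, -0.3]
grip_width: 0.456
grasp_force: 30.9
```

```bash
python3 - <<'E'
from h import *
gob(45,33,16)
E
```

```text
t 36.8 p [ 0.6284 -0.2226  0.0754] az -19.93 tilt 19.06 w 0.456 F [-0.5 -0.3 -0.3] g 30.9
brd now [52.3 32.8 24.8] tool mm [7.3 0.3 8.8] rot err deg [-0.01  0.15  0.73]
```

>>> apply_moves(
  rows=[
    {"x": 0, "y": 0, "z": 4, "ax": 0, "ay": 0, "az": 0, "gripper": 0.7},
    {"x": 0, "y": 0, "z": 3, "ax": 0, "ay": 0, "az": 0, "gripper": 0.7},
    {"x": 0, "y": 0, "z": 1, "ax": 0, "ay": 0, "az": 0, "gripper": 0.7},
    {"x": 0, "y": 0, "z": 0, "ax": 0, "ay": 0, "az": 0, "gripper": 0.7},
    {"x": 0, "y": 0, "z": 0, "ax": 0, "ay": 0, "az": 0, "gripper": 0.7},
  ],
)

```text
clock: 37.2
position: [0.6258, -0.2217, 0.0673]
ee_rot: [0.971, -0.171, -0.163, -0.031]
ft_force: [0.3, -0.2, 0.5]
grip_width: 0.455
grasp_force: 31.0
```

>>> apply_moves(
  rows=[
    {"x": 2, "y": 0, "z": 0, "ax": 0, "ay": 0, "az": 0, "gripper": 0.7},
    {"x": 2, "y": 0, "z": 0, "ax": 0, "ay": 0, "az": 0, "gripper": 0.7},
    {"x": 0, "y": 0, "z": 0, "ax": 0, "ay": 0, "az": 0, "gripper": 0.7},
    {"x": 0, "y": 0, "z": 0, "ax": 0, "ay": 0, "az": 0, "gripper": 0.7},
  ],
)

```text
clock: 37.53
position: [0.6296, -0.223, 0.0659]
ee_rot: [0.971, -0.171, -0.163, -0.031]
ft_force: [0.7, 0.4, 1.2]
grip_width: 0.455
grasp_force: 31.1
```

```bash
cat >> h.py <<'E'
def fb():
    F=np.array(get_obs()["ft_force"]); print("F board x,y,n",np.round([F@EX,F@EY,F@EN],1))
E
python3 - <<'E'
from h import *
gob(45,33,16); fb()
E
```

```text
t 37.5 p [ 0.6296 -0.223   0.0659] az -19.93 tilt 19.07 w 0.455 F [0.7 0.4 1.2] g 31.1
brd now [48.  32.8 16.2] tool mm [3.  0.3 0.2] rot err deg [-0.01  0.17  0.72]
F board x,y,n [-0.1 -0.6  1.3]
```

Near the surface; slide down to the cleat until force appears.

>>> apply_moves(
  rows=[
    {"x": 2, "y": 0, "z": 0.5, "ax": 0, "ay": 0, "az": 0, "gripper": 0.7},
    {"x": 2, "y": 0, "z": 0, "ax": 0, "ay": 0, "az": 0, "gripper": 0.7},
    {"x": 0, "y": 0, "z": 0, "ax": 0, "ay": 0, "az": 0, "gripper": 0.7},
    {"x": 0, "y": 0, "z": 0, "ax": 0, "ay": 0, "az": 0, "gripper": 0.7},
  ],
)

```text
clock: 37.87
position: [0.633, -0.2243, 0.0646]
ee_rot: [0.971, -0.171, -0.163, -0.031]
ft_force: [0.1, 0.2, 5.9]
grip_width: 0.457
grasp_force: 31.5
```

```bash
python3 - <<'E'
from h import *
gob(45,33,16); fb()
E
```

```text
t 37.9 p [ 0.633  -0.2243  0.0646] az -19.93 tilt 19.07 w 0.457 F [0.1 0.2 5.9] g 31.5
brd now [44.2 32.7 16.2] tool mm [-0.8  0.3  0.2] rot err deg [-0.01  0.16  0.73]
F board x,y,n [ 1.8 -0.2  5.6]
```

>>> apply_moves(
  rows=[
    {"x": 1, "y": 0, "z": 0, "ax": 0, "ay": 0, "az": 0, "gripper": 0.7},
    {"x": 0.7, "y": 0, "z": 0, "ax": 0, "ay": 0, "az": 0, "gripper": 0.7},
    {"x": 0, "y": 0, "z": 0, "ax": 0, "ay": 0, "az": 0, "gripper": 0.7},
  ],
)

```text
clock: 38.12
position: [0.6344, -0.2248, 0.0641]
ee_rot: [0.971, -0.171, -0.163, -0.031]
ft_force: [-1.2, -0.1, 5.4]
grip_width: 0.456
grasp_force: 31.6
```

```bash
python3 - <<'E'
from h import *
gob(45,33,16); fb()
E
```

```text
t 38.1 p [ 0.6344 -0.2248  0.0641] az -19.93 tilt 19.1 w 0.456 F [-1.2 -0.1  5.4] g 31.6
brd now [42.7 32.7 16.2] tool mm [-2.3  0.3  0.2] rot err deg [-0.01  0.19  0.73]
F board x,y,n [2.8 0.5 4.8]
```

>>> apply_moves(
  rows=[
    {"x": 1, "y": 0, "z": 0, "ax": 0, "ay": 0, "az": 0, "gripper": 0.7},
    {"x": 1, "y": 0, "z": 0, "ax": 0, "ay": 0, "az": 0, "gripper": 0.7},
    {"x": 0, "y": 0, "z": 0, "ax": 0, "ay": 0, "az": 0, "gripper": 0.7},
    {"x": 0, "y": 0, "z": 0, "ax": 0, "ay": 0, "az": 0, "gripper": 0.7},
  ],
)

```text
clock: 38.45
position: [0.6353, -0.2251, 0.0638]
ee_rot: [0.971, -0.171, -0.164, -0.031]
ft_force: [-6.4, 2.0, 10.9]
grip_width: 0.462
grasp_force: 31.8
```

```bash
python3 - <<'E'
from h import *
gob(45,33,16); fb(); c=cam("wrist"); save(c,"w7")
E
```

```text
t 38.5 p [ 0.6353 -0.2251  0.0638] az -19.93 tilt 19.23 w 0.462 F [-6.4  2.  10.9] g 31.8
brd now [41.7 32.7 16.1] tool mm [-3.3  0.3  0.2] rot err deg [-0.    0.32  0.73]
F board x,y,n [9.9 0.4 8.1]
```

View pics/w7.png

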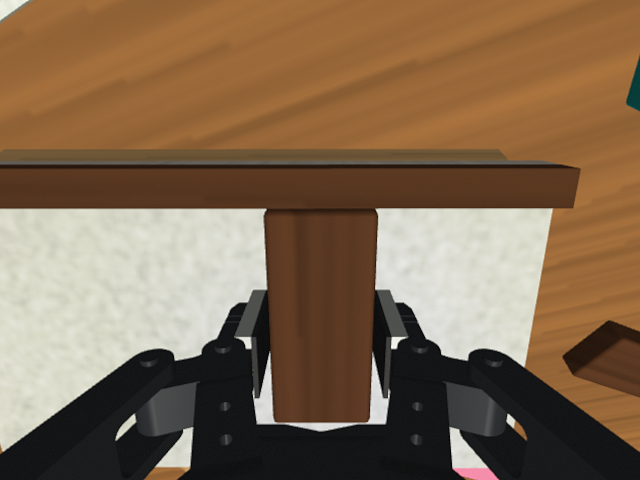

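>>> apply_moves(
  rows=[
    {"x": 0, "y": 0, "z": 0, "ax": 0, "ay": 0, "az": 0, "gripper": 0.38},
    {"x": 0, "y": 0, "z": 0, "ax": 0, "ay": 0, "az": 0, "gripper": 0.38},
    {"x": 0, "y": 0, "z": 0, "ax": 0, "ay": 0, "az": 0, "gripper": 0.38},
    {"x": 0, "y": 0, "z": -12, "ax": 0, "ay": 0, "az": 0, "gripper": 0.38},
    {"x": 0, "y": 0, "z": -25, "ax": 0, "ay": 0, "az": 0, "gripper": 0.38},
  ],
)

```text
clock: 38.92
position: [0.6457, -0.2292, 0.0957]
ee_rot: [0.971, -0.171, -0.166, -0.031]
ft_force: [0.1, 0.4, 0.3]
grip_width: 0.621
grasp_force: 0.0
```

>>> apply_moves(
  rows=[
    {"x": 0, "y": 0, "z": -40, "ax": 0, "ay": 0, "az": 0, "gripper": 0.38},
    {"x": 0, "y": 0, "z": -40, "ax": 0, "ay": 0, "az": 0, "gripper": 0.38},
    {"x": 0, "y": 0, "z": 0, "ax": 0, "ay": 6.37, "az": 0, "gripper": 0.35},
    {"x": 0, "y": 0, "z": 0, "ax": 0, "ay": 6.37, "az": 0, "gripper": 0.35},
    {"x": 0, "y": 0, "z": 0, "ax": 0, "ay": 6.37, "az": 0, "gripper": 0.35},
  ],
)

```text
clock: 39.33
position: [0.6741, -0.2395, 0.175]
ee_rot: [0.985, -0.174, 0.005, -0.002]
ft_force: [0.2, -0.0, 0.0]
grip_width: 0.65
grasp_force: 0.0
```

>>> apply_moves(
  rows=[
    {"x": 0, "y": 0, "z": 0, "ax": 0, "ay": 0, "az": -6.6, "gripper": 0.35},
    {"x": 0, "y": 0, "z": 0, "ax": 0, "ay": 0, "az": -6.6, "gripper": 0.35},
    {"x": 0, "y": 0, "z": 0, "ax": 0, "ay": 0, "az": -6.6, "gripper": 0.35},
    {"x": 0, "y": 0, "z": 0, "ax": 0, "ay": 0, "az": -6.6, "gripper": 0.35},
    {"x": 0, "y": 0, "z": 0, "ax": 0, "ay": 0, "az": -6.6, "gripper": 0.35},
  ],
)

```text
clock: 39.75
position: [0.6721, -0.2391, 0.1745]
ee_rot: [0.993, 0.116, 0.001, -0.002]
ft_force: [0.4, -0.6, 0.5]
grip_width: 0.651
grasp_force: 0.0
```

>>> apply_moves(
  rows=[
    {"x": 0, "y": 0, "z": 0, "ax": 0, "ay": 0, "az": -6.6, "gripper": 0.35},
    {"x": 0, "y": 0, "z": 0, "ax": 0, "ay": 0, "az": -6.6, "gripper": 0.35},
    {"x": 0, "y": 0, "z": 0, "ax": 0, "ay": 0, "az": -6.6, "gripper": 0.35},
    {"x": 0, "y": 0, "z": 0, "ax": 0, "ay": 0, "az": -6.6, "gripper": 0.35},
    {"x": 0, "y": 0, "z": 0, "ax": 0, "ay": 0, "az": -6.6, "gripper": 0.35},
  ],
)

```text
clock: 40.17
position: [0.6721, -0.2392, 0.1743]
ee_rot: [0.919, 0.393, 0.002, -0.001]
ft_force: [-0.2, -0.5, 0.7]
grip_width: 0.647
grasp_force: 0.0
```

>>> apply_moves(
  rows=[
    {"x": 0, "y": 0, "z": 0, "ax": 0, "ay": 0, "az": 0, "gripper": 0.35},
    {"x": 0, "y": 0, "z": 0, "ax": 0, "ay": 0, "az": 0, "gripper": 0.35},
  ],
)

```text
clock: 40.33
position: [0.672, -0.2391, 0.174]
ee_rot: [0.921, 0.389, 0.002, -0.001]
ft_force: [-0.1, -0.1, -0.4]
grip_width: 0.649
grasp_force: 0.0
```

```bash
python3 - <<'E'
from h import *
go([.475,-.39,.25])
E
```

```text
t 40.3 p [ 0.672  -0.2391  0.174 ] az 45.76 tilt 0.26 w 0.649 F [-0.1 -0.1 -0.4] g 0.0
to [0.475, -0.39, 0.25] tool mm [-245.2  -36.   -77. ]
```

>>> apply_moves(
  rows=[
    {"x": -35, "y": -5.1, "z": -11, "ax": 0, "ay": 0, "az": 0, "gripper": 0.35},
    {"x": -35, "y": -5.1, "z": -11, "ax": 0, "ay": 0, "az": 0, "gripper": 0.35},
    {"x": -35, "y": -5.1, "z": -11, "ax": 0, "ay": 0, "az": 0, "gripper": 0.35},
    {"x": -35, "y": -5.1, "z": -11, "ax": 0, "ay": 0, "az": 0, "gripper": 0.35},
    {"x": -35, "y": -5.1, "z": -11, "ax": 0, "ay": 0, "az": 0, "gripper": 0.35},
  ],
)

```text
clock: 40.75
position: [0.5305, -0.3482, 0.2288]
ee_rot: [0.921, 0.389, 0.002, -0.001]
ft_force: [1.1, -0.9, 0.0]
grip_width: 0.65
grasp_force: 0.0
```

>>> apply_moves(
  rows=[
    {"x": -35, "y": -5.1, "z": -11, "ax": 0, "ay": 0, "az": 0, "gripper": 0.35},
    {"x": -35, "y": -5.1, "z": -11, "ax": 0, "ay": 0, "az": 0, "gripper": 0.35},
    {"x": 0, "y": 0, "z": 0, "ax": 0, "ay": 0, "az": 0, "gripper": 0.35},
    {"x": 0, "y": 0, "z": 0, "ax": 0, "ay": 0, "az": 0, "gripper": 0.35},
    {"x": 0, "y": 0, "z": 0, "ax": 0, "ay": 0, "az": 0, "gripper": 0.35},
  ],
)

```text
clock: 41.17
position: [0.4762, -0.3901, 0.2498]
ee_rot: [0.921, 0.389, 0.002, -0.001]
ft_force: [-0.6, 0.9, -0.2]
grip_width: 0.652
grasp_force: 0.0
```

```bash
python3 - <<'E'
from h import *
c=cam("wrist"); P=panels(c)
for q in P: go([q[0]/1e3,q[1]/1e3,.014])
E
```

```text
panel 468.8 -382.5 size 90.1 38.8 az 46.3 px [309. 201.]
t 41.2 p [ 0.4768 -0.3894  0.2494] az 45.97 tilt 0.29 w 0.65 F [-0.2  0.2  0.5] g 0.0
to [0.4687808837890625, -0.3824961853027344, 0.014] tool mm [ -1.7 -10.1 235.5]
```

>>> apply_moves(
  rows=[
    {"x": -1, "y": -5, "z": 30, "ax": 0, "ay": 0, "az": 0, "gripper": 0.35},
    {"x": -0.7, "y": -5, "z": 40, "ax": 0, "ay": 0, "az": 0, "gripper": 0.35},
    {"x": 0, "y": 0, "z": 40, "ax": 0, "ay": 0, "az": 0, "gripper": 0.35},
    {"x": 0, "y": 0, "z": 40, "ax": 0, "ay": 0, "az": 0, "gripper": 0.35},
    {"x": 0, "y": 0, "z": 30, "ax": 0, "ay": 0, "az": 0, "gripper": 0.35},
  ],
)

```text
clock: 41.63
position: [0.4677, -0.3816, 0.0659]
ee_rot: [0.92, 0.391, 0.001, -0.003]
ft_force: [-0.3, 0.6, -1.4]
grip_width: 0.647
grasp_force: 0.0
```

>>> apply_moves(
  rows=[
    {"x": 0, "y": 0, "z": 25, "ax": 0, "ay": 0, "az": 0, "gripper": 0.35},
    {"x": 0, "y": 0, "z": 15, "ax": 0, "ay": 0, "az": 0, "gripper": 0.35},
    {"x": 0, "y": 0, "z": 9, "ax": 0, "ay": 0, "az": 0, "gripper": 0.35},
    {"x": 0, "y": 0, "z": 5, "ax": 0, "ay": 0, "az": 0, "gripper": 0.35},
    {"x": 0, "y": 0, "z": 0, "ax": 0, "ay": 0, "az": 0, "gripper": 0.35},
  ],
)

```text
clock: 42.05
position: [0.4682, -0.383, 0.0149]
ee_rot: [0.92, 0.391, 0.001, -0.002]
ft_force: [-0.8, -0.2, -0.6]
grip_width: 0.648
grasp_force: 0.0
```

>>> apply_moves(
  rows=[
    {"x": 0, "y": 0, "z": 0, "ax": 0, "ay": 0, "az": 0, "gripper": 0.35},
    {"x": 0, "y": 0, "z": 0, "ax": 0, "ay": 0, "az": 0, "gripper": 0.7},
    {"x": 0, "y": 0, "z": 0, "ax": 0, "ay": 0, "az": 0, "gripper": 0.7},
    {"x": 0, "y": 0, "z": 0, "ax": 0, "ay": 0, "az": 0, "gripper": 0.7},
    {"x": 0, "y": 0, "z": 0, "ax": 0, "ay": 0, "az": 0, "gripper": 0.7},
  ],
)

```text
clock: 42.47
position: [0.4686, -0.3845, 0.017]
ee_rot: [0.921, 0.391, 0.002, -0.0]
ft_force: [0.7, 1.0, 6.7]
grip_width: 0.454
grasp_force: 31.1
```

```bash
python3 - <<'E'
from h import *
state()
E
```

```text
t 42.5 p [ 0.4686 -0.3845  0.017 ] az 45.98 tilt 0.24 w 0.454 F [0.7 1.  6.7] g 31.1
```

>>> apply_moves(
  rows=[
    {"x": 0, "y": 0, "z": -15, "ax": 0, "ay": 0, "az": 0, "gripper": 0.7},
    {"x": 0, "y": 0, "z": -30, "ax": 0, "ay": 0, "az": 0, "gripper": 0.7},
    {"x": 0, "y": 0, "z": -40, "ax": 0, "ay": 0, "az": 0, "gripper": 0.7},
    {"x": 0, "y": 0, "z": -40, "ax": 0, "ay": 0, "az": 0, "gripper": 0.7},
    {"x": 0, "y": 0, "z": -40, "ax": 0, "ay": 0, "az": 0, "gripper": 0.7},
  ],
)

```text
clock: 42.88
position: [0.4671, -0.3844, 0.1827]
ee_rot: [0.921, 0.391, 0.002, -0.001]
ft_force: [0.7, -0.5, -0.1]
grip_width: 0.46
grasp_force: 30.4
```

>>> apply_moves(
  rows=[
    {"x": 0, "y": 0, "z": -20, "ax": 0, "ay": 0, "az": 0, "gripper": 0.7},
    {"x": 0, "y": 0, "z": 0, "ax": 0, "ay": 0, "az": 0, "gripper": 0.7},
    {"x": 0, "y": 0, "z": 0, "ax": 0, "ay": 0, "az": 0, "gripper": 0.7},
  ],
)

```text
clock: 43.13
position: [0.4679, -0.3851, 0.2021]
ee_rot: [0.921, 0.39, 0.002, -0.0]
ft_force: [-0.2, -0.0, -1.7]
grip_width: 0.457
grasp_force: 30.5
```

```bash
python3 - <<'E'
from h import *
gob(60,-33,140)
E
```

```text
t 43.1 p [ 0.4679 -0.3851  0.2021] az 45.97 tilt 0.24 w 0.457 F [-0.2 -0.  -1.7] g 30.5
brd now [181.1 241.5 114.6] tool mm [300.7   4.   16.4] rot err deg [ 10.93 -16.96  66.05]
```

>>> apply_moves(
  rows=[
    {"x": 37.5, "y": 0.5, "z": 0, "ax": 0, "ay": 0, "az": 0, "gripper": 0.7},
    {"x": 37.5, "y": 0.5, "z": 0, "ax": 0, "ay": 0, "az": 0, "gripper": 0.7},
    {"x": 37.5, "y": 0.5, "z": 0, "ax": 0, "ay": 0, "az": 0, "gripper": 0.7},
    {"x": 37.5, "y": 0.5, "z": 0, "ax": 0, "ay": 0, "az": 0, "gripper": 0.7},
    {"x": 37.5, "y": 0.5, "z": 0, "ax": 0, "ay": 0, "az": 0, "gripper": 0.7},
  ],
)

```text
clock: 43.55
position: [0.5998, -0.25, 0.1995]
ee_rot: [0.921, 0.39, 0.001, -0.002]
ft_force: [0.2, -0.2, -0.5]
grip_width: 0.458
grasp_force: 30.4
```

>>> apply_moves(
  rows=[
    {"x": 37.5, "y": 0.5, "z": 0, "ax": 0, "ay": 0, "az": 0, "gripper": 0.7},
    {"x": 37.5, "y": 0.5, "z": 0, "ax": 0, "ay": 0, "az": 0, "gripper": 0.7},
    {"x": 37.5, "y": 0.5, "z": 0, "ax": 0, "ay": 0, "az": 0, "gripper": 0.7},
    {"x": 0, "y": 0, "z": 0, "ax": 0, "ay": 0, "az": 6.59, "gripper": 0.7},
    {"x": 0, "y": 0, "z": 0, "ax": 0, "ay": 0, "az": 6.59, "gripper": 0.7},
  ],
)

```text
clock: 43.97
position: [0.6794, -0.1679, 0.1988]
ee_rot: [0.959, 0.282, 0.0, -0.003]
ft_force: [-0.7, -0.8, -1.5]
grip_width: 0.459
grasp_force: 30.5
```

>>> apply_moves(
  rows=[
    {"x": 0, "y": 0, "z": 0, "ax": 0, "ay": 0, "az": 6.59, "gripper": 0.7},
    {"x": 0, "y": 0, "z": 0, "ax": 0, "ay": 0, "az": 6.59, "gripper": 0.7},
    {"x": 0, "y": 0, "z": 0, "ax": 0, "ay": 0, "az": 6.59, "gripper": 0.7},
    {"x": 0, "y": 0, "z": 0, "ax": 0, "ay": 0, "az": 6.59, "gripper": 0.7},
    {"x": 0, "y": 0, "z": 0, "ax": 0, "ay": 0, "az": 6.59, "gripper": 0.7},
  ],
)

```text
clock: 44.38
position: [0.678, -0.1716, 0.1995]
ee_rot: [1.0, -0.004, -0.001, -0.002]
ft_force: [-0.2, -0.1, -0.2]
grip_width: 0.459
grasp_force: 30.5
```

>>> apply_moves(
  rows=[
    {"x": 0, "y": 0, "z": 0, "ax": 0, "ay": 0, "az": 6.59, "gripper": 0.7},
    {"x": 0, "y": 0, "z": 0, "ax": 0, "ay": 0, "az": 6.59, "gripper": 0.7},
    {"x": 0, "y": 0, "z": 0, "ax": 0, "ay": 0, "az": 6.59, "gripper": 0.7},
    {"x": 0, "y": 0, "z": 0, "ax": 0, "ay": -6.37, "az": 0, "gripper": 0.7},
    {"x": 0, "y": 0, "z": 0, "ax": 0, "ay": -6.37, "az": 0, "gripper": 0.7},
  ],
)

```text
clock: 44.8
position: [0.6767, -0.171, 0.2012]
ee_rot: [0.979, -0.172, -0.112, -0.021]
ft_force: [1.5, -1.0, 0.2]
grip_width: 0.458
grasp_force: 30.5
```

>>> apply_moves(
  rows=[
    {"x": 0, "y": 0, "z": 0, "ax": 0, "ay": -6.37, "az": 0, "gripper": 0.7},
    {"x": 0, "y": 0, "z": 0, "ax": 0, "ay": 0, "az": 0, "gripper": 0.7},
    {"x": 0, "y": 0, "z": 0, "ax": 0, "ay": 0, "az": 0, "gripper": 0.7},
    {"x": 0, "y": 0, "z": 0, "ax": 0, "ay": 0, "az": 0, "gripper": 0.7},
  ],
)

```text
clock: 45.13
position: [0.6788, -0.1715, 0.2007]
ee_rot: [0.971, -0.17, -0.163, -0.031]
ft_force: [-0.5, -0.7, 0.2]
grip_width: 0.455
grasp_force: 30.5
```

```bash
python3 - <<'E'
from h import *
gob(52,-33,26); c=cam("wrist"); save(c,"w8")
E
```

```text
t 45.1 p [ 0.6788 -0.1715  0.2007] az -19.82 tilt 19.05 w 0.455 F [-0.5 -0.7  0.2] g 30.5
brd now [ 65.4 -32.8 152.7] tool mm [ 1.370e+01 -1.000e-01  1.267e+02] rot err deg [0.03 0.15 0.83]
```

View pics/w8.png

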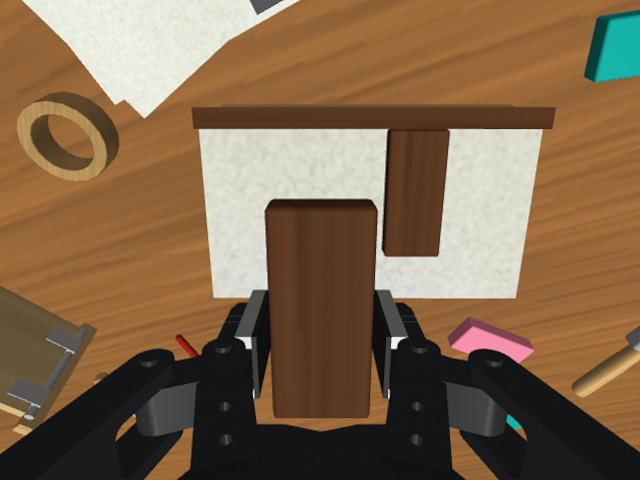

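>>> apply_moves(
  rows=[
    {"x": 4, "y": 0, "z": 30, "ax": 0, "ay": 0, "az": 0, "gripper": 0.7},
    {"x": 5, "y": 0, "z": 40, "ax": 0, "ay": 0, "az": 0, "gripper": 0.7},
    {"x": 4, "y": 0, "z": 33, "ax": 0, "ay": 0, "az": 0, "gripper": 0.7},
    {"x": 0, "y": 0, "z": 15, "ax": 0, "ay": 0, "az": 0, "gripper": 0.7},
    {"x": 0, "y": 0, "z": 7, "ax": 0, "ay": 0, "az": 0, "gripper": 0.7},
  ],
)

```text
clock: 45.6
position: [0.6502, -0.1611, 0.0789]
ee_rot: [0.971, -0.17, -0.163, -0.03]
ft_force: [0.1, 0.1, -0.1]
grip_width: 0.459
grasp_force: 30.5
```

>>> apply_moves(
  rows=[
    {"x": 0, "y": 0, "z": 3, "ax": 0, "ay": 0, "az": 0, "gripper": 0.7},
    {"x": 0, "y": 0, "z": 3, "ax": 0, "ay": 0, "az": 0, "gripper": 0.7},
    {"x": 0, "y": 0, "z": 2, "ax": 0, "ay": 0, "az": 0, "gripper": 0.7},
    {"x": 0, "y": 0, "z": 0, "ax": 0, "ay": 0, "az": 0, "gripper": 0.7},
    {"x": 0, "y": 0, "z": 0, "ax": 0, "ay": 0, "az": 0, "gripper": 0.7},
  ],
)

```text
clock: 46.02
position: [0.6502, -0.1607, 0.0728]
ee_rot: [0.971, -0.17, -0.162, -0.031]
ft_force: [0.0, 0.1, 0.2]
grip_width: 0.457
grasp_force: 30.5
```

```bash
python3 - <<'E'
from h import *
gob(45,-33,17.5); fb()
E
```

```text
t 46.0 p [ 0.6502 -0.1607  0.0728] az -19.83 tilt 19.0 w 0.457 F [0.  0.1 0.2] g 30.5
brd now [ 52.9 -32.9  21.9] tool mm [ 7.9 -0.   4.3] rot err deg [0.01 0.1  0.82]
F board x,y,n [ 0.1 -0.1  0.2]
```

>>> apply_moves(
  rows=[
    {"x": 0, "y": 0, "z": 2, "ax": 0, "ay": 0, "az": 0, "gripper": 0.7},
    {"x": 0, "y": 0, "z": 2, "ax": 0, "ay": 0, "az": 0, "gripper": 0.7},
    {"x": 2, "y": 0, "z": 0.7, "ax": 0, "ay": 0, "az": 0, "gripper": 0.7},
    {"x": 2, "y": 0, "z": 0, "ax": 0, "ay": 0, "az": 0, "gripper": 0.7},
    {"x": 0, "y": 0, "z": 0, "ax": 0, "ay": 0, "az": 0, "gripper": 0.7},
  ],
)

```text
clock: 46.43
position: [0.6524, -0.1613, 0.0671]
ee_rot: [0.971, -0.17, -0.162, -0.031]
ft_force: [0.3, 0.0, 7.1]
grip_width: 0.455
grasp_force: 31.4
```

```bash
python3 - <<'E'
from h import *
gob(45,-33,17.5); fb()
E
```

```text
t 46.4 p [ 0.6524 -0.1613  0.0671] az -19.83 tilt 19.04 w 0.455 F [0.3 0.  7.1] g 31.4
brd now [ 49.  -33.   17.2] tool mm [ 4.   0.1 -0.3] rot err deg [-0.    0.13  0.83]
F board x,y,n [ 2.  -0.2  6.8]
```

>>> apply_moves(
  rows=[
    {"x": 2, "y": 0, "z": 0, "ax": 0, "ay": 0, "az": 0, "gripper": 0.7},
    {"x": 2, "y": 0, "z": 0, "ax": 0, "ay": 0, "az": 0, "gripper": 0.7},
    {"x": 1, "y": 0, "z": 0, "ax": 0, "ay": 0, "az": 0, "gripper": 0.7},
    {"x": 0, "y": 0, "z": 0, "ax": 0, "ay": 0, "az": 0, "gripper": 0.7},
  ],
)

```text
clock: 46.77
position: [0.6568, -0.1629, 0.0655]
ee_rot: [0.971, -0.17, -0.162, -0.031]
ft_force: [-1.4, 0.0, 7.7]
grip_width: 0.458
grasp_force: 31.4
```

```bash
python3 - <<'E'
from h import *
gob(43,-33,17.5); fb()
E
```

```text
t 46.8 p [ 0.6568 -0.1629  0.0655] az -19.83 tilt 19.04 w 0.458 F [-1.4  0.   7.7] g 31.4
brd now [ 44.  -33.1  17.2] tool mm [ 1.   0.1 -0.3] rot err deg [-0.    0.13  0.83]
F board x,y,n [3.7 0.5 6.8]
```

>>> apply_moves(
  rows=[
    {"x": 1, "y": 0, "z": 0, "ax": 0, "ay": 0, "az": 0, "gripper": 0.7},
    {"x": 0.7, "y": 0, "z": 0, "ax": 0, "ay": 0, "az": 0, "gripper": 0.7},
    {"x": 0, "y": 0, "z": 0, "ax": 0, "ay": 0, "az": 0, "gripper": 0.7},
  ],
)

```text
clock: 47.02
position: [0.6572, -0.163, 0.0654]
ee_rot: [0.971, -0.17, -0.164, -0.031]
ft_force: [-7.7, 1.9, 11.8]
grip_width: 0.457
grasp_force: 31.6
```

```bash
python3 - <<'E'
from h import *
gob(43,-33,17.5); fb()
E
```

```text
t 47.0 p [ 0.6572 -0.163   0.0654] az -19.81 tilt 19.21 w 0.457 F [-7.7  1.9 11.8] g 31.6
brd now [ 43.6 -33.1  17.2] tool mm [ 0.6  0.1 -0.3] rot err deg [0.02 0.31 0.84]
F board x,y,n [11.3  0.9  8.6]
```

>>> apply_moves(
  rows=[
    {"x": 0, "y": 0, "z": 0, "ax": 0, "ay": 0, "az": 0, "gripper": 0.4},
    {"x": 0, "y": 0, "z": 0, "ax": 0, "ay": 0, "az": 0, "gripper": 0.4},
    {"x": 0, "y": 0, "z": 0, "ax": 0, "ay": 0, "az": 0, "gripper": 0.4},
    {"x": 0, "y": 0, "z": -12, "ax": 0, "ay": 0, "az": 0, "gripper": 0.4},
    {"x": 0, "y": 0, "z": -25, "ax": 0, "ay": 0, "az": 0, "gripper": 0.4},
  ],
)

```text
clock: 47.43
position: [0.6673, -0.1673, 0.0967]
ee_rot: [0.971, -0.17, -0.166, -0.031]
ft_force: [0.1, -0.2, -0.7]
grip_width: 0.6
grasp_force: 0.0
```

>>> apply_moves(
  rows=[
    {"x": 0, "y": 0, "z": -40, "ax": 0, "ay": 0, "az": 0, "gripper": 0.4},
    {"x": 0, "y": 0, "z": -40, "ax": 0, "ay": 0, "az": 0, "gripper": 0.4},
    {"x": -20, "y": 0, "z": -30, "ax": 0, "ay": 0, "az": 0, "gripper": 0.4},
    {"x": -35, "y": 0, "z": 0, "ax": 0, "ay": 0, "az": 0, "gripper": 0.4},
    {"x": -35, "y": 0, "z": 0, "ax": 0, "ay": 0, "az": 0, "gripper": 0.4},
  ],
)

```text
clock: 47.85
position: [0.6235, -0.1516, 0.2342]
ee_rot: [0.972, -0.17, -0.161, -0.031]
ft_force: [0.2, -0.4, -0.5]
grip_width: 0.606
grasp_force: 0.0
```

>>> apply_moves(
  rows=[
    {"x": 0, "y": 0, "z": 0, "ax": 0, "ay": 0, "az": 0, "gripper": 0.4},
    {"x": 0, "y": 0, "z": 0, "ax": 0, "ay": 0, "az": 0, "gripper": 0.4},
    {"x": 0, "y": 0, "z": 0, "ax": 0, "ay": 0, "az": 0, "gripper": 0.4},
  ],
)

```text
clock: 48.1
position: [0.6232, -0.1519, 0.2331]
ee_rot: [0.971, -0.17, -0.162, -0.031]
ft_force: [0.4, 0.2, -0.7]
grip_width: 0.602
grasp_force: 0.0
```

```bash
python3 - <<'E'
from h import *
state(); c=cam("wrist"); s=cam("scene"); t=cam("top")
k=np.zeros((600,800,3),np.uint8); k[:345,:460]=cv2.resize(c["color"],(460,345)); k[:344,460:800]=cv2.resize(s["color"][140:470,180:506],(340,344)); b=t["color"][120:330,110:590]; k[350:350+249,:570]=cv2.resize(b,(570,249))
cv2.imwrite("pics/mix2.png",k[:,:,::-1])
E
```

```text
t 48.1 p [ 0.6232 -0.1519  0.2331] az -19.85 tilt 19.02 w 0.602 F [ 0.4  0.2 -0.7] g 0.0
```

View pics/mix2.png

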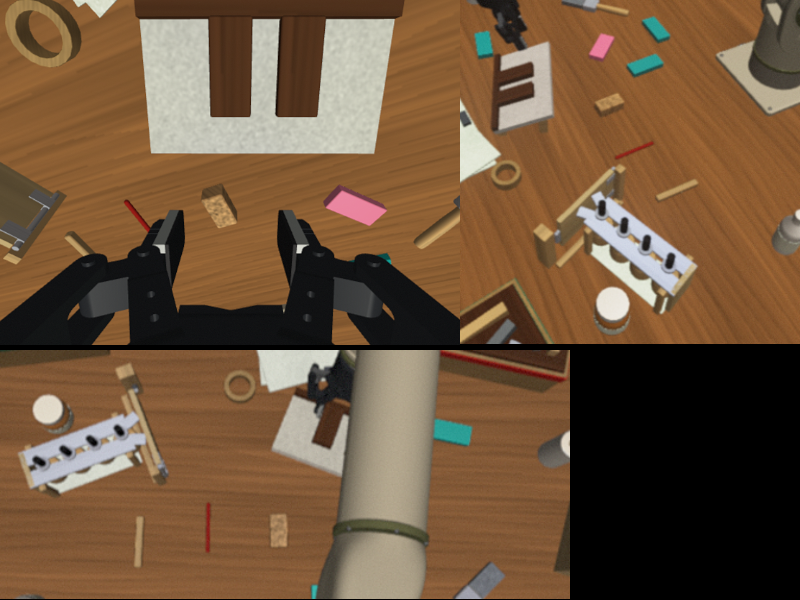

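```bash
python3 -c "
from workcell import *
print(hand_in())"
```

```text
the job is handed in; nothing more can be done
None
```

The job is handed in at about 48 s on the clock: all four feet hang in the bay, the gate was pushed until it snapped shut, and both dark panels lie square against the cleat, about 26 mm apart; the last pictures show the bystanders in place.

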